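# Set the bench magnifier up over a culture dish

## Robot

A 6-joint arm with a two-finger parallel gripper is mounted at the origin on a cart in front of the work surface, level with it; the furniture and walls round the work are solid. World frame = base frame: x ahead of the robot, y to its left, z up, the work surface at z = 0. Lengths are in m, angles in rad, forces in N, time in s.
With the tool pointing down it reaches from about 0.25 to 0.725 m from the base axis. Payload 4 kg.
Tool frame: the origin (TCP) lies on the centre line of the jaws, within the pads' length; the fingertips stand 22 mm ahead of it and the grasp point (between the pads) lies 3 mm ahead of it (bot.tip_reach is the distance from the TCP to the fingertips, in m); z points along the fingers, y is the line along which they close (so a half turn about z gives the same grasp; the last joint's range is limited). The gripper opens to 85 mm and grips with 20 to 120 N. Pads are 22 mm wide; open, the fingers measure 114 mm over their backs; the gripper's body (76 mm by 85 mm) begins 54 mm behind the grasp point. The pads swing forward as they close: fully open they stand 13 mm farther back than shut.
Start: joints at [-1.323, 0.241, 0.005, 1.335, 0, 1.571], TCP at [0.123, -0.485, 0.253] pointing down, gripper open.
Joint ranges: [-2.72, 2.72], [-1.05, 1.87], [-1.09, 1.28], [-1.99, 2.15], [-1.42, 1.44], [-3.14, 3.14]. Speed limits (rad/s): [2.79, 2.79, 3.14, 3.14, 3.14, 3.14].

## Interface

Orientations are given as a unit quaternion [x, y, z, w].
In Python, from workcell import bot gives the robot as it stands. The module is installed in compiled form; this text tells all that it offers.
- The arm moves only by the tool apply_moves, never from a script. Its argument "commands" is a list of rows, each a list of 4 numbers: the shift along the tool's x, y, z scaled (see below), then the turn about the tool's z scaled (see below). In form: [[tx, ty, tz, roll], ...]. A call has exactly 5 rows; each row shifts and turns the commanded pose from where the row before left it, along the tool's axes as they then stand; what a row does not reach is not made up. The controller multiplies each number of a shift by 20 mm and each number of a turn by 60 degrees. A row lasts 1/12 s, in which the tool goes at most 41.7 mm and 7.16 degrees, less where a joint would pass 70% of its speed; a pose out of reach is approached as far as the arm can. A call with a number of a shift or a turn outside -1 to 1 is refused whole. A call with a gripper value outside its range is refused whole. "claw" is the closure, from 0 (fully open) to 1 (shut), set as the call begins (left out, the last holds). The fingers move at their own pace and stop on an object; the grip force is fixed at half the most. Time passes only in rows, so rows that do not move let the fingers close, or fill a call up. It gives the time, the measured TCP pose, the force, the opening and the grip force at its end, in the units of the state.
- bot.get_obs(): the state, without advancing time (a new reading comes with each control period).
- bot.camera(name): name is "side" or "top" or "wrist"; returns a dict with "image" (480x640x3 uint8, blue, green, red), "camera_matrix" (3x3 intrinsics, pixels), "R" (3x3) and "t" (3): a world point X has camera coordinates R X + t. Camera axes: x right, y down, z forward; pixel columns grow to the right and rows downward; lengths in m; the calibration is good to about 2 mm. A picture is of the moment at which its call begins. There is no depth.
- bot.job_done(): hands the job in; it is judged then, once.
The state is a dict: "clock": time; "joint_pos": joint angles; "joint_vel": joint speeds; "tau": joint torques, N m; "eef_pos": TCP position; "tool_rot": TCP orientation; "ft_force": force on the tool from outside, world axes, zero at the start; "ft_torque": the same for the moment, N m; "grip_width": finger opening in m; "grasp_force": force on a finger pad.
Only numpy, scipy, OpenCV 4.12 (cv2) and the standard library are available. Lean on these libraries where they do the work, as an engineer would, in place of code of your own. Each camera call takes 0.05 s, during which the arm holds its last target. There are 200 camera calls.

## Task

The single petri dish is to be examined where it lies. Lift the bench magnifier over to it and gently stand its horseshoe foot flat on the bench with the dish between the two prongs, then swing the arm round and tilt the lens so that the lens is level and centred above the dish. Do not shift the dish, do not tip the magnifier over, and leave the other things where they are.

Things in the scene. Friction and masses are not known exactly. Their poses are not given: they have to be found in the camera images.
- magnifier: loose bench magnifier, 0.83 kg, 220 high, grey horseshoe foot. Origin: on the axis of its upright post (16 diameter), at the foot's underside; z up, prongs point along -x. Heel block 68 (x) by 154 (y) by 21 high, centred on the post; two prongs 14 high, 22 wide, run on to x = -155 with a gap 110 wide between them (y = -55 to 55). The arm with the lens swivels on the post 150 above the bench
- carry_grip (a point): middle of the flat grey carrying grip fixed on top of the post, 200 above the foot's underside; the grip is a rounded block 14 thick (along the magnifier's x) by 44 wide (along its y) by 44 high, and does not turn with the arm. Axes as the magnifier's
- foot_middle (a point): point at the foot's underside midway between the prongs, 105 in front (-x) of the post axis; the lens is right above it when the swivel reads 0
- swing_arm (a joint): swivel about the post (rad) of the steel arm, which ends in a half-round yoke holding the lens; stiff, stays where it is left: 0 = the arm points along the magnifier's -x, midway over the prongs; positive = counter-clockwise seen from above; -1.9 to 1.9
- lens_head (a joint): tilt of the lens in its yoke (rad), stiff, stays where it is left: 0 = lens level; positive = the handle side hangs down; -1.2 to 1.2. The tilt axis is level, at right angles to the arm, and passes through the lens centre
- lens_center (a point): centre of the round lens (white rim 84 outer diameter, 12 thick), 105 from the post axis and 150 above the foot's underside; its z axis is square to the lens, its -x axis points from the lens centre along the handle
- lens_handle (a point): centre of the white ball knob (18 diameter) at the end of the thin steel handle that sticks out of the rim on the side away from the post; 73 from the lens centre. Axes as at lens_center
- dish: the single closed petri dish that lies alone on the bench, 64 diameter, 15 high; origin at the centre of its underside
- stack_low: lower one of two petri dishes that are stacked on each other, 64 diameter, 15 high; origin at the centre of its underside; leave alone
- stack_high: upper one of the two stacked petri dishes; leave alone
- dropper: brown dropper bottle with black teat, 33 diameter, 102 high; origin at the centre of its underside; leave alone
- cap: loose screw cap, 48 diameter, 22 high; origin at the centre of its underside; leave alone
- tape: roll of tape lying flat, 100 diameter, 25 high; origin at the centre of its underside; leave alone

How it is judged:
By the outcome, as a careful person would: the job done as asked, in the order asked, and still so for the second after the job is handed in, with the robot touching nothing.
It also fails if it takes over 53 s, if anything falls off the work surface, if the arm or the gripper's body presses on something with over 40 N, if the wrist force passes 120 N, or if a joint passes its speed limit or range.

## Working session

There is one attempt and no reset: what is moved stays moved. The work goes in short steps, Python scripts to look and compute and a tool call to move; the robot and the scene stay as the last step left them, time stands still between calls to the robot, and variables do not carry over. Pictures are saved under pics/ and viewed, at most 10 in all, crops included, and the job is handed in when it is done.

Besides the shell and the picture viewer there is one more tool, called by a JSON object that holds its "fn" and its "kwargs". apply_moves: Moves the arm, as the interface text tells. Shifts and turns lie within -1 to 1; 1 stands for 20 mm of shift or 60 degrees of turn. Its arguments: {"type":"object","properties":{"commands":{"type":"array","items":{"type":"array","items":{"type":"number","minimum":-1,"maximum":1}}},"claw":{"type":"number"}},"required":["commands"]}

```bash
mkdir -p pics
cat > h.py <<'E'
import numpy as np, cv2
from workcell import bot
def cam(n,f=None):
    c=bot.camera(n)
    if f: cv2.imwrite(f'pics/{f}.png',c['image'])
    return c
def ray(c,u,v,z):
    d=c['R'].T@np.linalg.inv(c['camera_matrix'])@np.array([u,v,1.]); o=-c['R'].T@c['t']
    return o+d*(z-o[2])/d[2]
def proj(c,X):
    p=c['camera_matrix']@(c['R']@np.array(X)+c['t']); return p[:2]/p[2]
E
python3 - <<'E'
from h import *
import pickle
for n in('top','side'):
    c=cam(n,n+'0'); pickle.dump(c,open(n+'0.pkl','wb')); print(n,-c['R'].T@c['t'],c['R'][2])
print(bot.get_obs())
E
```

```text
top [0.40970766 0.00320772 1.2944943 ] [ 0.06955065 -0.00406668 -0.99757013]
side [-0.04929152 -0.95316311  0.63786311] [ 0.45456239  0.78558868 -0.41978978]
{'clock': 0.1, 'joint_pos': array([-1.32301742e+00,  2.41358606e-01,  3.83822509e-03,  1.33520451e+00,
       -2.30150137e-05,  1.57080552e+00]), 'joint_vel': array([ 5.51198006e-04, -2.95062925e-03,  2.58494662e-03,  9.37493969e-05,
        7.55633371e-04, -1.36918972e-05]), 'tau': array([ 1.03736427e-04, -3.73136723e+01,  2.53010595e+01,  1.08657047e-02,
       -1.00707528e-06, -6.23759902e-06]), 'eef_pos': array([ 0.12248804, -0.48421222,  0.25248356]), 'tool_rot': array([ 9.92335618e-01,  1.23568168e-01, -1.30582948e-04, -9.55470661e-04]), 'ft_force': array([-0.05239149,  1.10167976,  0.12528445]), 'ft_torque': array([-0.02301557,  0.0232023 ,  0.01666152]), 'grasp_force': 0.0, 'grip_width': 0.08538436438559362}
```

View pics/top0.png

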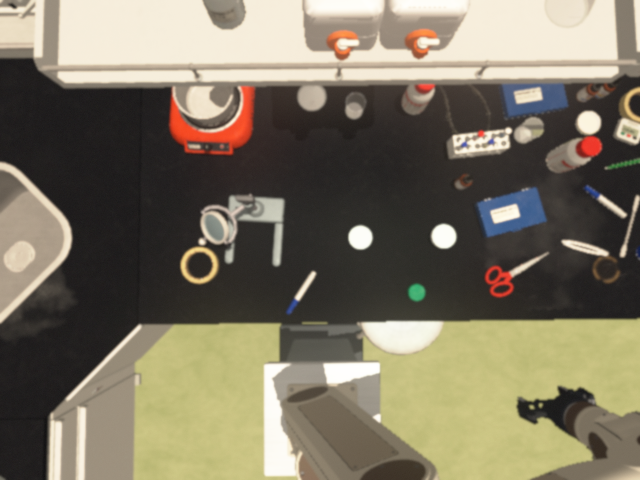

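View pics/side0.png

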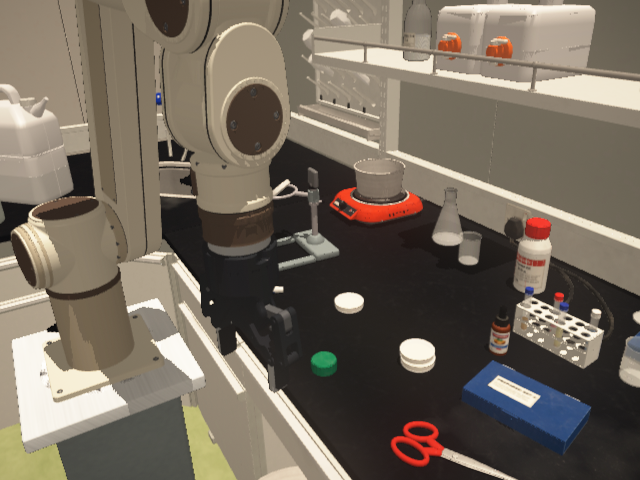

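The single dish is at top pixel (360,237), and the stack at (443,236). The magnifier's post is near (258,208), with its prongs pointing down the picture (-x). Its lens is at (219,225), swung to +y, and the knob is near (202,241).

Run:
```python
from h import *
import pickle
t=pickle.load(open('top0.pkl','rb')); s=pickle.load(open('side0.pkl','rb'))
def white(c,box,z):
    x0,y0,x1,y1=box; im=c['image'][y0:y1,x0:x1]; m=(im.min(2)>150).astype(np.uint8)
    n,l,st,ce=cv2.connectedComponentsWithStats(m); i=1+st[1:,4].argmax(); u=ce[i]+[x0,y0]
    return st[i].tolist(),u,ray(c,*u,z)
print('dish',white(t,(335,215,385,260),.015)); print('dish side',white(s,(325,285,370,320),.01))
print('stack',white(t,(425,215,465,255),.03))
for n,uv,z in[('heel',(233,198),.021),('heel',(284,199),.021),('grip',(257,207),.22),('tipL',(229,263),.014),('tipR',(277,265),.014),('knob',(202,241),.15),('lens',(219,225),.15),('shelf',(340,75),.4)]: print(n,ray(t,*uv,z))
a=cv2.resize(t['image'][180:290,170:300],None,fx=5,fy=5,interpolation=cv2.INTER_CUBIC)
b=cv2.resize(s['image'][150:310,260:360],None,fx=3.4,fy=3.4,interpolation=cv2.INTER_CUBIC)
cv2.imwrite('pics/a.png',a);cv2.imwrite('pics/b.png',b)
```

```text
dish ([14, 11, 23, 23, 440], array([360.01818182, 237.02045455]), array([ 0.4953023 , -0.11089604,  0.015     ]))
dish side ([10, 7, 29, 18, 388], array([348.81701031, 300.36340206]), array([ 0.50052268, -0.10228782,  0.01      ]))
stack ([7, 9, 24, 24, 471], array([443.40976645, 235.75583864]), array([ 0.49526518, -0.33873437,  0.03      ]))
heel [0.60741232 0.24072624 0.021     ]
heel [0.60309591 0.09910486 0.021     ]
grip [0.55467201 0.14741819 0.22      ]
tipL [0.42733313 0.25272204 0.014     ]
tipR [0.42032843 0.12002958 0.014     ]
knob [0.48068317 0.29327471 0.15      ]
lens [0.52007097 0.25131329 0.15      ]
shelf [ 0.79310403 -0.04224638  0.4       ]
```

View pics/a.png

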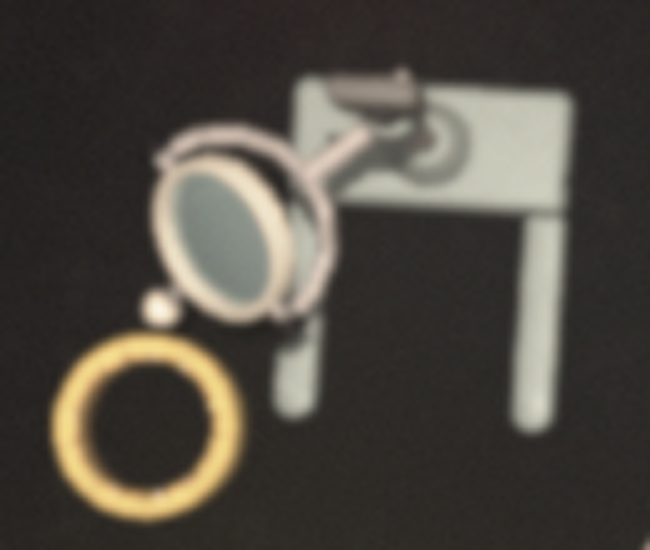

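View pics/b.png

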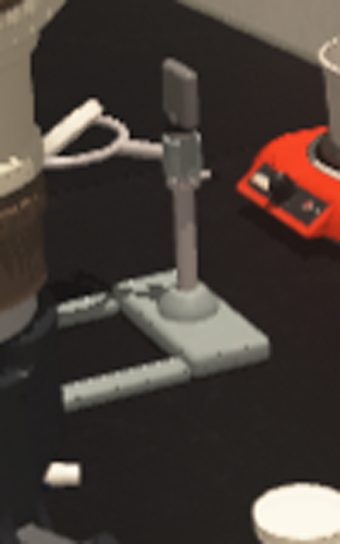

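The crops show the foot square to the image axes. The lens is tilted with its handle side hanging down, and the knob is at top pixel (202,241).

Run:
```python
from h import *
import pickle
t=pickle.load(open('top0.pkl','rb')); s=pickle.load(open('side0.pkl','rb'))
P=lambda x,y,z:ray(t,170+x/5,180+y/5,z)
A,B=P(297,85,.018),P(572,95,.018); L,Rr=P(293,418,.010),P(533,432,.010); C=P(562,210,.021)
print('heel',A,B,np.degrees(np.arctan2((A-B)[0],(A-B)[1]))*-1,'tips',L,Rr,-np.degrees(np.arctan2((L-Rr)[0],(L-Rr)[1])),'frontR',C)
boss=P(432,143,.03); print('boss',boss,'grip',P(375,92,.22))
# side: 3.4 scale off (260,150); top of grip (181,68), grip mid (180,95)
print('grip side z.2',ray(s,260+181/3.4,150+95/3.4,.2))
l=P(222,240,.15)
for z in(.09,.1,.11,.12): print(z,P(160,307,z), np.linalg.norm(P(160,307,z)-l))
print('lens',l)
```

```text
heel [0.61079336 0.2513105  0.018     ] [0.60353956 0.09821703 0.018     ] -2.7127291926922723 tips [0.4257385  0.25460607 0.01      ] [0.41649762 0.1215216  0.01      ] -3.9720230990152197 frontR [0.53894211 0.103897   0.021     ]
boss [0.57588586 0.17457745 0.03      ] grip [0.57527236 0.17549985 0.22      ]
grip side z.2 [0.57673527 0.17654369 0.2       ]
0.09 [0.48335823 0.30847445 0.09      ] 0.08097122149882938
0.1 [0.48274676 0.30594005 0.1       ] 0.07257431510110231
0.11 [0.4821353  0.30340566 0.11      ] 0.06474038795850023
0.12 [0.48152383 0.30087126 0.12      ] 0.05769920773183635
lens [0.51270879 0.26270456 0.15      ]
```

{"fn": "apply_moves", "kwargs": {"commands": [[0.5,0,-0.6,-0.1],[0.5,0,-0.6,-0.1],[0.5,0,-0.6,-0.1],[0.5,0,-0.6,-0.1],[0.5,0,-0.6,-0.1]]}}

```text
clock: 0.52
eef_pos: [0.1673, -0.4625, 0.3132]
tool_rot: [0.926, 0.379, 0.0, -0.001]
ft_force: [-0.3, -0.2, 0.5]
grip_width: 0.0855
grasp_force: 0.0
```

{"fn": "apply_moves", "kwargs": {"commands": [[1,0,0,0],[1,0,0,0],[1,0,0,0],[1,0,0,0],[1,0,0,0]]}}

```text
clock: 0.93
eef_pos: [0.2391, -0.3922, 0.3129]
tool_rot: [0.927, 0.376, -0.0, -0.001]
ft_force: [0.5, -0.3, 0.5]
grip_width: 0.0853
grasp_force: 0.0
```

{"fn": "apply_moves", "kwargs": {"commands": [[1,0,0,0],[1,0,0,0],[1,0,0,0],[1,0,0,0],[1,0,0,0]]}}

```text
clock: 1.35
eef_pos: [0.3108, -0.3225, 0.3129]
tool_rot: [0.927, 0.376, -0.0, -0.0]
ft_force: [0.7, 0.0, -0.2]
grip_width: 0.0854
grasp_force: 0.0
```

{"fn": "apply_moves", "kwargs": {"commands": [[1,0,0,-0.07],[1,0.1,0,-0.07],[1,0.2,0,-0.07],[1,0.3,0,-0.07],[1,0.4,0,-0.07]]}}

```text
clock: 1.77
eef_pos: [0.3879, -0.2545, 0.3129]
tool_rot: [0.842, 0.54, -0.0, -0.0]
ft_force: [0.5, -0.2, 0.8]
grip_width: 0.085
grasp_force: 0.0
```

Run:
```python
from h import *
c=cam('wrist','w1'); print(-c['R'].T@c['t'],c['R'][2],proj(c,[.497,-.108,.015])); o=bot.get_obs(); print(o['eef_pos'],o['tool_rot'])
im=c['image']; m=(im.min(2)>150).astype(np.uint8)
n,l,st,ce=cv2.connectedComponentsWithStats(m)
for i in range(1,n):
    if st[i,4]>300: print(st[i],ce[i],ray(c,*ce[i],.015))
```

```text
[ 0.42179143 -0.18285818  0.43452695] [-0.1305291  -0.28391211 -0.94992424] [350.76261832  18.32824756]
[ 0.39043826 -0.25261363  0.31272088] [ 8.40010503e-01  5.42568252e-01  1.27348716e-03 -6.52342542e-04]
[ 320    0   64   58 3088] [351.45045337  25.28465026] [ 0.49524386 -0.11396604  0.015     ]
[   0   98  104  158 9663] [ 37.98023388 178.55707337] [ 0.11008556 -0.10691809  0.015     ]
[196 193  35  63 532] [210.42105263 225.65789474] [ 0.26143223 -0.23764863  0.015     ]
[ 403  193   58   59 2653] [431.35506973 221.89672069] [ 0.50184338 -0.34276029  0.015     ]
[ 496  292   55   59 1824] [523.05263158 321.77083333] [ 0.56654801 -0.52000761  0.015     ]
```

View pics/w1.png

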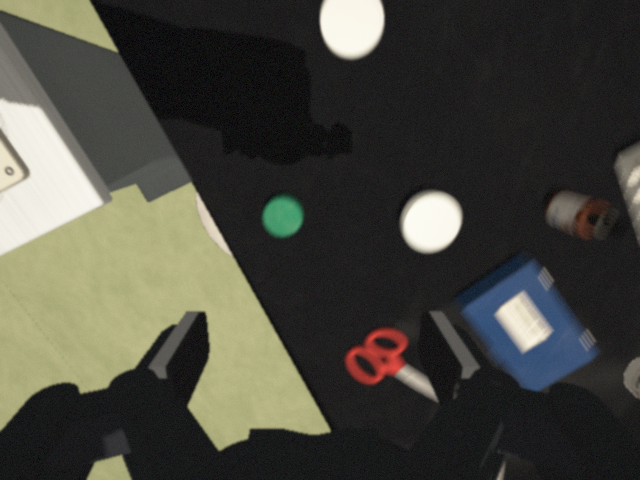

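The wrist view shows the dish at pixel (351,26), clipped slightly by the top edge, and the stack at (431,222). This agrees with the top camera, with the dish at about (0.496,-0.111).

{"fn": "apply_moves", "kwargs": {"commands": [[1,0.5,0,-0.07],[1,0.5,0,-0.07],[1,0.5,0,-0.07],[1,0.5,0,-0.07],[1,0.5,0,-0.07]]}}

```text
clock: 2.23
eef_pos: [0.4638, -0.1733, 0.3127]
tool_rot: [0.729, 0.684, -0.0, -0.0]
ft_force: [-0.3, 0.4, -0.7]
grip_width: 0.0853
grasp_force: 0.0
```

{"fn": "apply_moves", "kwargs": {"commands": [[1,0.3,0,0],[1,0.3,0,0],[1,0.3,0,0],[1,0.3,0,0],[1,0.3,0,0]]}}

```text
clock: 2.65
eef_pos: [0.4998, -0.0753, 0.3128]
tool_rot: [0.73, 0.683, -0.0, -0.0]
ft_force: [-0.1, -0.2, -0.7]
grip_width: 0.0854
grasp_force: 0.0
```

{"fn": "apply_moves", "kwargs": {"commands": [[1,0.4,0,0],[1,0.4,0,0],[1,0.4,0,0],[1,0.4,0,0],[0.6,0.4,0,0]]}}

```text
clock: 3.07
eef_pos: [0.546, 0.0147, 0.3127]
tool_rot: [0.73, 0.684, -0.0, -0.001]
ft_force: [-0.1, -0.3, 0.7]
grip_width: 0.0854
grasp_force: 0.0
```

Run:
```python
from h import *
c=cam('wrist','w2'); o=bot.get_obs(); print(o['eef_pos'],o['tool_rot'],np.degrees(2*np.arctan2(o['tool_rot'][1],o['tool_rot'][0])))
for X in([.576,.1755,.22],[.576,.1755,.0],[.513,.263,.15],[.4827,.306,.1]): print(proj(c,X))
```

```text
[0.54739172 0.01608313 0.31230302] [ 7.29188102e-01  6.84312780e-01  4.86759809e-04 -7.02833056e-04] 86.36320953617691
[352.53961334 -58.50790632]
[331.74871008  39.38348195]
[ 230.44839875 -171.56166373]
[ 194.17603754 -193.41333634]
```

View pics/w2.png

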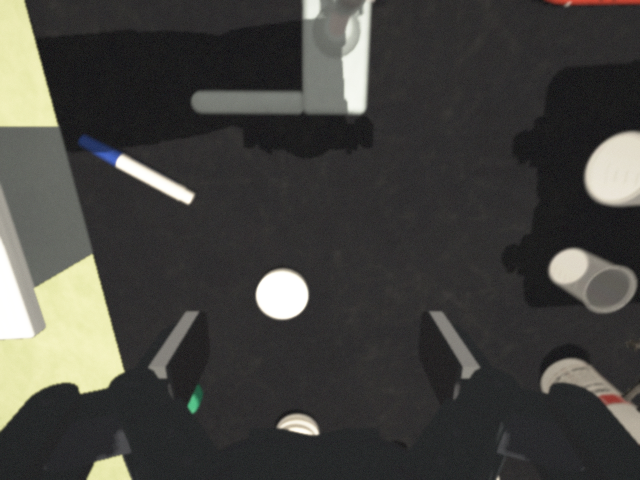

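The wrist view shows the dish at pixel (282,294). The near prong runs level in the picture at row 101, with the post boss at (338,33).

Run:
```python
from h import *
c=cam('wrist'); im=c['image']
m=(im.min(2)>150).astype(np.uint8); m[:255]=0;m[330:]=0;m[:,:240]=0;m[:,320:]=0
M=cv2.findContours(m,0,2)[0]; M=max(M,key=cv2.contourArea); e=cv2.fitEllipse(M); print('dish',e,ray(c,*e[0],.013))
a,b=ray(c,200,101,.014),ray(c,295,101.5,.014); d=b-a; print('prong',a,b,np.degrees(np.arctan2(d[1],d[0])),'boss',ray(c,338,33,.025))
a,b=ray(c,303,112,.018),ray(c,366,113,.021); print('heel side',a,b)
g=bot.get_obs()['eef_pos']; print(g, [.576-g[0],.1755-g[1]])
```

```text
dish ((279.43817138671875, 296.9425048828125), (48.3932991027832, 51.116416931152344), 97.13130950927734) [ 0.49603885 -0.11260568  0.013     ]
prong [0.43273779 0.12486659 0.014     ] [0.53440074 0.11785083 0.014     ] -3.9477221730498653 boss [0.58247289 0.17773496 0.025     ]
heel side [0.54229728 0.10660139 0.018     ] [0.60925223 0.10122566 0.021     ]
[0.54650538 0.01459926 0.3122599 ] [np.float64(0.0294946171172773), np.float64(0.16090073941273603)]
```

{"fn": "apply_moves", "kwargs": {"commands": [[0.8,0.1,0,0],[0.8,0.1,0,0],[0.8,0.1,0,0],[0.8,0.1,0,0],[0.8,0.1,0,0]]}}

```text
clock: 3.58
eef_pos: [0.5608, 0.0917, 0.313]
tool_rot: [0.731, 0.683, -0.001, -0.0]
ft_force: [0.3, 0.3, -0.1]
grip_width: 0.0854
grasp_force: 0.0
```

{"fn": "apply_moves", "kwargs": {"commands": [[0.9,0.1,0,0],[0.9,0.1,0,0],[0.9,0.1,0,0],[0.9,0.1,0,0],[0.5,0.1,0,0]]}}

```text
clock: 4.0
eef_pos: [0.5764, 0.1739, 0.3128]
tool_rot: [0.73, 0.683, -0.0, -0.0]
ft_force: [0.1, 0.5, -0.4]
grip_width: 0.0851
grasp_force: 0.0
```

Run:
```python
from h import *
c=cam('wrist','w3'); o=bot.get_obs(); print(o['eef_pos'],np.degrees(2*np.arctan2(o['tool_rot'][1],o['tool_rot'][0])))
for X in([.576,.1755,.22],[.576,.1755,.0],[.513,.263,.15],[.4827,.306,.1]): print(proj(c,X))
```

```text
[0.57673071 0.17513805 0.31257731] 86.29831202114555
[312.02442256 253.07207757]
[312.97489873 190.50679746]
[218.81354372 114.10942011]
[189.82209842  63.11661442]
```

View pics/w3.png

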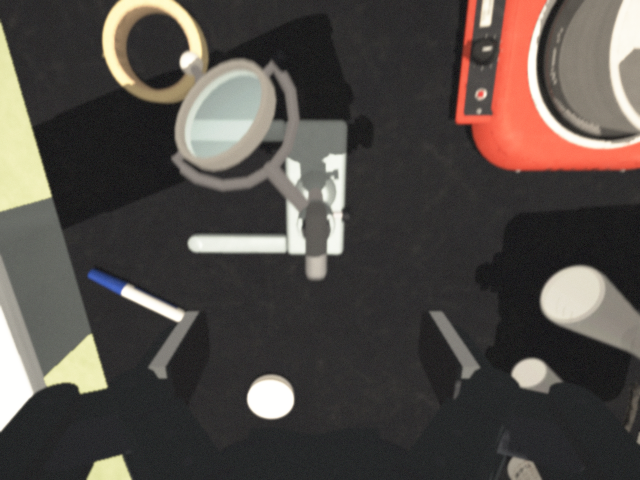

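The grip lies midway between the pads: its column is 316 and the pad midline is also about 316. I'll descend.

{"fn": "apply_moves", "kwargs": {"commands": [[0,0,0.6,0],[0,0,0.6,0],[0,0,0.6,0],[0,0,0.6,0],[0,0,0.6,0]]}}

```text
clock: 4.47
eef_pos: [0.5764, 0.1717, 0.2527]
tool_rot: [0.731, 0.683, -0.0, 0.0]
ft_force: [0.4, -0.3, -0.5]
grip_width: 0.085
grasp_force: 0.0
```

{"fn": "apply_moves", "kwargs": {"commands": [[0,0,0.6,0],[0,0,0.6,0],[0,0,0.6,0],[0,0,0.4,0],[0,0,0.2,0]]}}

```text
clock: 4.88
eef_pos: [0.5758, 0.1719, 0.2039]
tool_rot: [0.731, 0.683, -0.001, -0.0]
ft_force: [0.5, 0.4, 0.1]
grip_width: 0.0851
grasp_force: 0.0
```

{"fn": "apply_moves", "kwargs": {"commands": [[0,0,0,0],[0,0,0,0],[0,0,0,0],[0,0,0,0],[0,0,0,0]], "claw": 1}}

```text
clock: 5.3
eef_pos: [0.5769, 0.1734, 0.2061]
tool_rot: [0.73, 0.683, 0.001, 0.0]
ft_force: [-0.8, -0.0, -0.3]
grip_width: 0.0254
grasp_force: 0.0
```

{"fn": "apply_moves", "kwargs": {"commands": [[0,0,0,0],[0,0,0,0],[0,0,0,0],[0,0,0,0],[0,0,0,0]]}}

```text
clock: 5.72
eef_pos: [0.5772, 0.1733, 0.2061]
tool_rot: [0.73, 0.683, 0.001, 0.001]
ft_force: [2.3, 0.4, 3.8]
grip_width: 0.0133
grasp_force: 63.7
```

{"fn": "apply_moves", "kwargs": {"commands": [[0,0,-0.2,0],[0,0,-0.4,0],[0,0,-0.5,0],[0,0,-0.6,0],[0,0,-0.6,0]]}}

```text
clock: 6.13
eef_pos: [0.5756, 0.173, 0.2507]
tool_rot: [0.73, 0.683, -0.002, -0.001]
ft_force: [1.0, -0.3, -9.1]
grip_width: 0.0135
grasp_force: 61.8
```

{"fn": "apply_moves", "kwargs": {"commands": [[-0.1,0,-0.3,0],[-0.3,0.1,0,0],[-0.5,0.1,0,0],[-0.6,0.1,0,0],[-0.6,0.1,0,0]]}}

```text
clock: 6.55
eef_pos: [0.5812, 0.129, 0.256]
tool_rot: [0.73, 0.683, -0.001, -0.0]
ft_force: [1.2, -0.2, -9.3]
grip_width: 0.0134
grasp_force: 61.8
```

{"fn": "apply_moves", "kwargs": {"commands": [[-0.7,0.1,0,0],[-0.7,0.1,0,0],[-0.7,0.1,0,0],[-0.7,0.1,0,0],[-0.7,0.1,0,0]]}}

```text
clock: 6.97
eef_pos: [0.5871, 0.0585, 0.2573]
tool_rot: [0.73, 0.683, -0.0, 0.0]
ft_force: [0.7, -0.1, -9.3]
grip_width: 0.0135
grasp_force: 61.8
```

{"fn": "apply_moves", "kwargs": {"commands": [[-0.7,0.1,0,0],[-0.7,0.1,0,0],[-0.7,0.1,0,0],[-0.7,0.1,0,0],[-0.7,0.1,0,0]]}}

```text
clock: 7.38
eef_pos: [0.5926, -0.0116, 0.2573]
tool_rot: [0.73, 0.683, 0.0, 0.0]
ft_force: [0.4, 0.1, -10.1]
grip_width: 0.0132
grasp_force: 61.8
```

{"fn": "apply_moves", "kwargs": {"commands": [[-0.7,0.1,0,0],[-0.7,0.1,0,0],[-0.7,0.1,0,0],[-0.6,0.1,0,0],[-0.5,0.1,0,0]]}}

```text
clock: 7.8
eef_pos: [0.5983, -0.0764, 0.2573]
tool_rot: [0.73, 0.683, -0.0, 0.0]
ft_force: [-0.4, 0.3, -8.4]
grip_width: 0.0131
grasp_force: 61.8
```

{"fn": "apply_moves", "kwargs": {"commands": [[-0.5,0.1,0,0],[-0.3,0.1,0,0],[-0.2,0,0,0],[0,0,0,0],[0,0,0,0]]}}

```text
clock: 8.22
eef_pos: [0.6008, -0.0946, 0.2572]
tool_rot: [0.73, 0.683, 0.0, -0.0]
ft_force: [0.4, 0.0, -9.0]
grip_width: 0.0132
grasp_force: 61.7
```

Run:
```python
from h import *
t=cam('top','t4'); s=cam('side','s4'); o=bot.get_obs(); print(o['eef_pos'],o['ft_force'],o['ft_torque'],np.degrees(2*np.arctan2(o['tool_rot'][1],o['tool_rot'][0])))
a=cv2.resize(t['image'][160:310,290:440],(600,600),interpolation=cv2.INTER_CUBIC)[:, :400]
b=cv2.resize(s['image'][170:370,260:410],None,fx=2.9,fy=2.9,interpolation=cv2.INTER_CUBIC)[:580,:400]
a=a[:580]; print(a.shape,b.shape); cv2.imwrite('pics/c4.png',np.hstack([a,b]))
```

```text
[ 0.60078924 -0.09422624  0.25727227] [ 0.59767971  0.02081558 -8.89534037] [-0.12721629 -0.1408021  -0.01986157] 86.24922330204302
(580, 400, 3) (580, 400, 3)
```

View pics/c4.png

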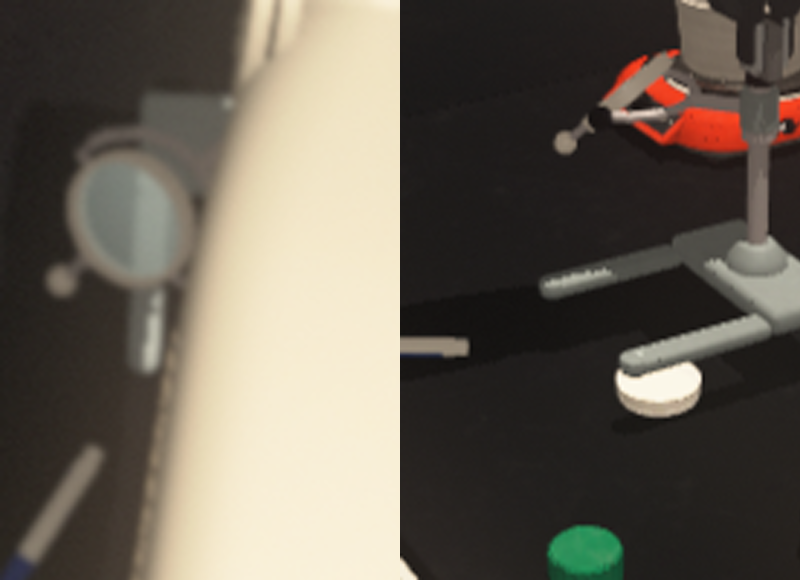

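The view shows the magnifier hanging upright. In the side view its near prong tip is at (340,293), the far tip at (311,268) and the boss at (383,258). The dish has not moved.

Run:
```python
from h import *
s=cam('side')
for n,u,z in[('near',(232,362),.061),('far',(148,290),.061),('boss',(357,258),.08),('collar',(359,115),.2)]: print(n,ray(s,260+u[0]/2.9,170+u[1]/2.9,z))
im=s['image']; hsv=im.min(2)
p=proj(s,[.496,-.1115,.015]); print(p)
u=np.array([260+258/2.9,170+378/2.9]); print(ray(s,*u,.015))
a=np.radians(-3.7); c,sn=np.cos(a),np.sin(a); post=np.array([.6008,-.094])
for q in((-155,66),(-155,-66)): print(post+[(c*q[0]-sn*q[1])/1e3,(sn*q[0]+c*q[1])/1e3])
```

```text
near [ 0.45240053 -0.14352501  0.061     ]
far [ 0.45501944 -0.01760677  0.061     ]
boss [ 0.59900048 -0.09260839  0.08      ]
collar [ 0.59705186 -0.0936435   0.2       ]
[349.37312814 300.88006948]
[ 0.49645697 -0.10917652  0.015     ]
[ 0.45038221 -0.01813506]
[ 0.44186395 -0.14985992]
```

{"fn": "apply_moves", "kwargs": {"commands": [[-0.2,0,0,0],[-0.4,0.05,0,0],[-0.4,0.05,0,0],[-0.2,0,0,0],[0,0,0,0]]}}

```text
clock: 8.78
eef_pos: [0.6012, -0.1208, 0.2573]
tool_rot: [0.731, 0.683, -0.0, 0.0]
ft_force: [-0.5, -1.2, -9.8]
grip_width: 0.0131
grasp_force: 61.8
```

{"fn": "apply_moves", "kwargs": {"commands": [[0,0,0.2,0],[0,0,0.4,0],[0,0,0.4,0],[0,0,0.4,0],[0,0,0.3,0]]}}

```text
clock: 9.2
eef_pos: [0.6005, -0.1186, 0.2213]
tool_rot: [0.73, 0.683, -0.001, -0.001]
ft_force: [-0.1, 0.2, -8.4]
grip_width: 0.013
grasp_force: 61.8
```

{"fn": "apply_moves", "kwargs": {"commands": [[0,0,0.2,0],[0,0,0.15,0],[0,0,0.1,0],[0,0,0.1,0],[0,0,0,0]]}}

```text
clock: 9.62
eef_pos: [0.6013, -0.119, 0.2121]
tool_rot: [0.73, 0.683, -0.0, -0.0]
ft_force: [-0.0, 0.4, -9.0]
grip_width: 0.0133
grasp_force: 61.8
```

Run:
```python
from h import *
o=bot.get_obs(); print(o['eef_pos'],o['ft_force'])
s=cam('side','s5'); t=cam('top','t5')
b=cv2.resize(s['image'][180:360,260:420],None,fx=3.2,fy=3.2,interpolation=cv2.INTER_CUBIC)
cv2.imwrite('pics/c5.png',b)
```

```text
[ 0.60126496 -0.11900723  0.2121206 ] [-0.01737857  0.35219828 -9.04880969]
```

View pics/c5.png

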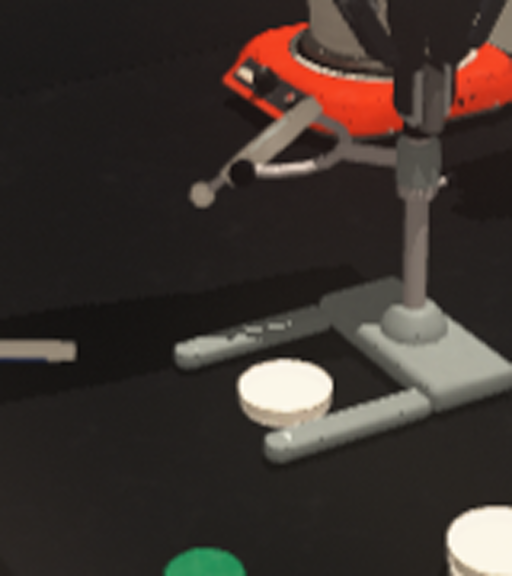

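The dish lies between the prongs, with the foot hovering about 6 mm up. The near tip is at crop (275,442) and the far tip at (185,352).

Run:
```python
from h import *
s=cam('side')
R=lambda u,v,z:ray(s,260+u/3.2,180+v/3.2,z)
n,f,b,d=R(275,445,.015),R(185,355,.015),R(415,325,.035),R(285,385,.015)
print(n,f,b,d)
x=(b-(n+f)/2)[:2]; L=np.linalg.norm(x); x/=L; y=np.array([-x[1],x[0]]); r=(d-b)[:2]; print(L,np.degrees(np.arctan2(x[1],x[0])),r@x,r@y)
```

```text
[ 0.45156208 -0.1666105   0.015     ] [ 0.45951068 -0.03738288  0.015     ] [ 0.59838096 -0.11965473  0.035     ] [ 0.49670659 -0.10918061  0.015     ]
0.1439318603454397 -7.046992047979341 -0.10219130567488985 -0.0020787491510764053
```

{"fn": "apply_moves", "kwargs": {"commands": [[0,0,0.08,0],[0,0,0.08,0],[0,0,0.06,0],[0,0,0.04,0],[0,0,0,0]]}}

```text
clock: 10.18
eef_pos: [0.601, -0.119, 0.2067]
tool_rot: [0.73, 0.683, -0.0, -0.0]
ft_force: [0.0, -0.1, -8.1]
grip_width: 0.0134
grasp_force: 61.8
```

{"fn": "apply_moves", "kwargs": {"commands": [[0,0,0.03,0],[0,0,0.02,0],[0,0,0,0],[0,0,0,0],[0,0,0,0]]}}

```text
clock: 10.6
eef_pos: [0.6013, -0.1191, 0.2062]
tool_rot: [0.73, 0.683, 0.0, 0.0]
ft_force: [0.7, -0.7, -8.5]
grip_width: 0.0132
grasp_force: 61.9
```

Still bearing the full weight, so I'll go down in small steps.

{"fn": "apply_moves", "kwargs": {"commands": [[0,0,0.04,0],[0,0,0.03,0],[0,0,0,0],[0,0,0,0],[0,0,0,0]]}}

```text
clock: 11.02
eef_pos: [0.6015, -0.1193, 0.206]
tool_rot: [0.73, 0.683, 0.0, 0.001]
ft_force: [-2.9, -0.9, 2.8]
grip_width: 0.0133
grasp_force: 63.8
```

{"fn": "apply_moves", "kwargs": {"commands": [[0,0,0,0],[0,0,0,0],[0,0,0,0],[0,0,0,0],[0,0,0,0]], "claw": 0}}

```text
clock: 11.43
eef_pos: [0.6015, -0.1189, 0.2047]
tool_rot: [0.73, 0.683, 0.0, 0.0]
ft_force: [0.3, -0.7, -1.1]
grip_width: 0.073
grasp_force: 0.0
```

{"fn": "apply_moves", "kwargs": {"commands": [[0,0,0,0],[0,0,-0.3,0],[0,0,-0.8,0],[0,0,-1,0],[0,0,-1,0]]}}

```text
clock: 11.85
eef_pos: [0.6009, -0.1189, 0.2673]
tool_rot: [0.73, 0.683, -0.0, -0.0]
ft_force: [0.5, 0.6, 0.3]
grip_width: 0.0858
grasp_force: 0.0
```

{"fn": "apply_moves", "kwargs": {"commands": [[0.5,-0.3,-1,0.1],[1,-0.6,-0.6,0.1],[1,-0.7,0,0.1],[1,-0.8,0,0.1],[1,-1,0,0.1]]}}

```text
clock: 12.27
eef_pos: [0.5636, -0.0119, 0.2997]
tool_rot: [0.884, 0.468, 0.001, 0.0]
ft_force: [0.3, -0.2, 0.1]
grip_width: 0.0854
grasp_force: 0.0
```

Run:
```python
from h import *
o=bot.get_obs(); print(o['eef_pos'],np.degrees(2*np.arctan2(o['tool_rot'][1],o['tool_rot'][0])))
s=cam('side','s6'); w=cam('wrist','w6'); t=cam('top','t6')
print('side knob z.1',ray(s,323,241,.1))
for n,X in dict(knob=[.508,.013,.1],lens=[.538,-.03,.15],post=[.601,-.1175,.22],dish=[.496,-.1115,.015]).items(): print(n,proj(w,X),proj(s,X))
b=cv2.resize(s['image'][180:360,260:420],None,fx=3.2,fy=3.2,interpolation=cv2.INTER_CUBIC)
W=cv2.resize(w['image'],(280,210)); T=cv2.resize(t['image'][170:310,290:450],(280,245),interpolation=cv2.INTER_CUBIC)
o=np.zeros((576,792,3),np.uint8); o[:,:512]=b[:576,:512]; o[:210,512:]=W; o[220:465,512:]=T
cv2.imwrite('pics/c6.png',o)
```

```text
[ 0.56362309 -0.01185627  0.29966001] 55.826066605796505
side knob z.1 [0.51360084 0.02664156 0.1       ]
knob [251.75886876 230.46084633] [323.92200953 243.70242725]
lens [303.96760453 270.3037304 ] [344.77922909 227.20746074]
post [457.33722231 364.3015811 ] [392.31491964 203.96230833]
dish [316.40874738 297.14559754] [349.37312814 300.88006948]
```

View pics/c6.png

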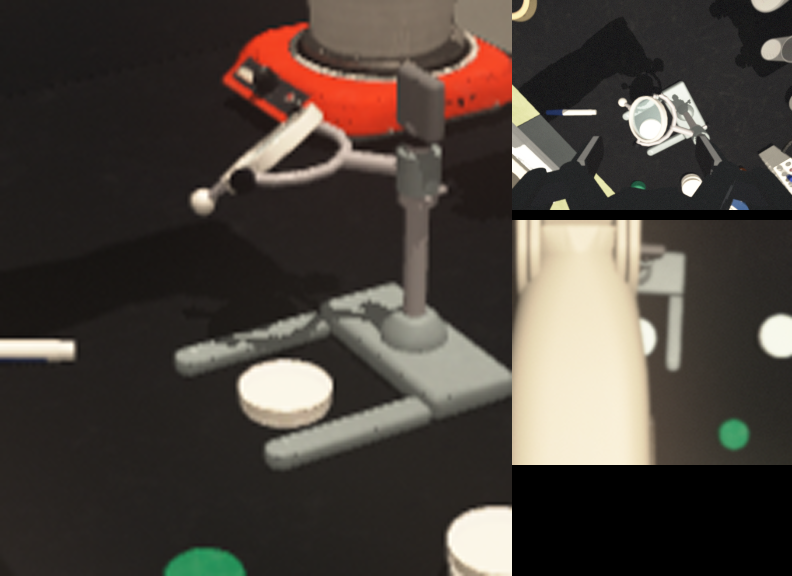

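The magnifier stands on its foot with the dish between the prongs. The knob shows at wrist pixel (256,233) and side pixel (323,243). I'll triangulate it.

```bash
cat >> h.py <<'E'
def blob(c,uv,r=14,th=130):
    u,v=map(int,uv); im=c['image'][v-r:v+r,u-r:u+r].min(2); m=(im>th).astype(np.uint8)
    n,l,st,ce=cv2.connectedComponentsWithStats(m); 
    i=1+np.argmin([np.hypot(*(ce[k]-r))+(99 if st[k,4]<15 else 0) for k in range(1,n)]); return ce[i]+[u-r,v-r],st[i].tolist()
def tri(*cu):
    A=[];b=[]
    for c,uv in cu:
        o=-c['R'].T@c['t']; d=c['R'].T@np.linalg.inv(c['camera_matrix'])@np.array([*uv,1.]); d/=np.linalg.norm(d)
        Q=np.eye(3)-np.outer(d,d); A.append(Q); b.append(Q@o)
    return np.linalg.lstsq(np.vstack(A),np.hstack(b),rcond=None)[0]
E
python3 - <<'E'
from h import *
s,w=cam('side'),cam('wrist')
a,b=blob(s,(323,243),9),blob(w,(256,233),14); print(a,b); K=tri((s,a[0]),(w,b[0])); print(K)
# post grip via side: crop (420,85)
print('grip side',ray(s,260+421/3.2,180+100/3.2,.2), 'boss',ray(s,260+415/3.2,180+330/3.2,.03))
im=w['image']; m=((im.min(2)>110)).astype(np.uint8)
g=cv2.cvtColor(im,cv2.COLOR_BGR2GRAY)
c=[k for k in cv2.findContours(cv2.Canny(g,60,140),0,1)[0] if len(k)>60]
for k in c:
    e=cv2.fitEllipse(k)
    if abs(e[0][0]-310)<50 and abs(e[0][1]-270)<50: print(e, ray(w,*e[0],.15))
E
```

```text
(array([322.70967742, 241.70967742]), [6, 5, 6, 6, 31]) (array([253.77427184, 233.40776699]), [0, 1, 28, 27, 412])
[0.50747733 0.00737274 0.10661269]
grip side [ 0.60529028 -0.11014135  0.2       ] boss [ 0.59951471 -0.11836134  0.03      ]
((296.8692932128906, 293.8490295410156), (33.88801956176758, 51.912445068359375), 123.12326049804688) [ 0.52370226 -0.04956408  0.15      ]
((310.56231689453125, 292.1602478027344), (47.0951042175293, 51.39000701904297), 52.36185836791992) [ 0.5338611  -0.05451811  0.15      ]
((263.41107177734375, 263.2564392089844), (21.2172908782959, 21.937278747558594), 0.0) [ 0.51678463 -0.01269252  0.15      ]
((325.24560546875, 232.24618530273438), (30.600893020629883, 77.48278045654297), 120.86961364746094) [ 0.57170061 -0.01843904  0.15      ]
((317.9179992675781, 270.7396240234375), (112.7183609008789, 157.0599822998047), 124.56668853759766) [ 0.54927103 -0.04209787  0.15      ]
((305.1949768066406, 243.75454711914062), (61.21321105957031, 84.55030822753906), 51.05878829956055) [ 0.55355522 -0.01759901  0.15      ]
((303.2134094238281, 272.7468566894531), (92.70976257324219, 195.4042510986328), 66.25078582763672) [ 0.53850592 -0.03700153  0.15      ]
```

{"fn": "apply_moves", "kwargs": {"commands": [[0,0,0,0.115],[0,0,0,0.115],[0,0,0,0.115],[0,0,0,0.115],[0,0,0,0.115]]}}

```text
clock: 12.93
eef_pos: [0.5641, -0.0137, 0.2986]
tool_rot: [0.983, 0.185, -0.0, 0.0]
ft_force: [0.6, -0.6, 0.3]
grip_width: 0.0853
grasp_force: 0.0
```

{"fn": "apply_moves", "kwargs": {"commands": [[0,0,0,0.115],[0,0,0,0.115],[0,0,0,0.115],[0,0,0,0.115],[0,0,0,0.115]]}}

```text
clock: 13.35
eef_pos: [0.5585, -0.0656, 0.2985]
tool_rot: [0.997, -0.068, 0.0, -0.022]
ft_force: [0.6, -0.3, -0.1]
grip_width: 0.0856
grasp_force: 0.0
```

{"fn": "apply_moves", "kwargs": {"commands": [[0,0,0,0.115],[0,0,0,0.115],[0,0,0,0.115],[0,0,0,0.115],[0,0,0,0.115]]}}

```text
clock: 13.77
eef_pos: [0.5024, -0.2195, 0.2984]
tool_rot: [0.966, -0.245, -0.01, -0.086]
ft_force: [0.6, -0.0, 0.7]
grip_width: 0.0853
grasp_force: 0.0
```

{"fn": "apply_moves", "kwargs": {"commands": [[0,0,0,0.11],[-0.6,0.4,0,0],[-0.7,0.45,0,0],[-0.7,0.45,0,0],[-0.55,0.35,0,0]]}}

```text
clock: 14.18
eef_pos: [0.4247, -0.2448, 0.2965]
tool_rot: [0.956, -0.277, -0.013, -0.097]
ft_force: [0.1, 0.5, 0.7]
grip_width: 0.0853
grasp_force: 0.0
```

Run:
```python
from h import *
o=bot.get_obs(); print(o['eef_pos'],np.degrees(2*np.arctan2(o['tool_rot'][1],o['tool_rot'][0])))
s,w=cam('side','s7'),cam('wrist','w7')
p=proj(w,[.507,.01,.105]); print(p)
g=cv2.medianBlur(cv2.cvtColor(w['image'],cv2.COLOR_BGR2GRAY),5)
for C in(cv2.HoughCircles(g,cv2.HOUGH_GRADIENT,1,15,param1=100,param2=12,minRadius=7,maxRadius=18)[0]):
    if np.hypot(*(C[:2]-p))<70: print(C, g[int(C[1]),int(C[0])])
S=blob(s,(323,242),9); print(S)
try: print(blob(w,p,22,170))
except Exception as e: print(e)
```

```text
[ 0.4246895  -0.24483891  0.29653963] -32.306613814281015
[101.79813979 252.30149582]
[102.5 250.5   8.8] 241
(array([322.70967742, 241.70967742]), [6, 6, 6, 6, 31])
(array([ 96.14483821, 241.65177196]), [0, 0, 34, 29, 649])
```

Run:
```python
from h import *
o=bot.get_obs(); print(o['joint_pos'],o['joint_vel'],o['eef_pos'],o['tool_rot'])
```

```text
[-0.62260186  0.27221844  0.14496441  1.53463619  0.17471661  3.07553059] [ 0.02728914  0.02485343  0.03560694 -0.01953855  0.01588559  0.01642419] [ 0.42450792 -0.2444954   0.29705334] [ 0.95578091 -0.27718089 -0.01327381 -0.09735202]
```

The last joint hit its limit, because h = j1 − j6 + π. I'll roll back and use the opposite half-turn.

{"fn": "apply_moves", "kwargs": {"commands": [[0,0,0,-0.11],[0,0,0,-0.11],[0,0,0,-0.11],[0,0,0,-0.11],[0,0,0,-0.11]]}}

```text
clock: 14.7
eef_pos: [0.427, -0.2439, 0.2967]
tool_rot: [0.995, 0.01, 0.016, -0.097]
ft_force: [-0.5, 0.1, -0.9]
grip_width: 0.0854
grasp_force: 0.0
```

Run:
```python
from h import *
from scipy.spatial.transform import Rotation as R
o=bot.get_obs(); print(o['joint_pos'],o['eef_pos'],o['tool_rot']);print(R.from_quat(o['tool_rot']).as_matrix())
```

```text
[-0.61906129  0.27529843  0.14823966  1.53378128  0.17529196  2.49441437] [ 0.42698605 -0.24394582  0.2967107 ] [ 0.99510917  0.01005067  0.01559357 -0.09702353]
[[ 0.99931165  0.02302891  0.02908431]
 [ 0.01697714 -0.98097084  0.19341146]
 [ 0.03298492 -0.19278456 -0.98068655]]
```

{"fn": "apply_moves", "kwargs": {"commands": [[0,0,0,-0.115],[0,0,0,-0.115],[0,0,0,-0.115],[0,0,0,-0.115],[0,0,0,-0.115]], "claw": 1}}

```text
clock: 15.12
eef_pos: [0.427, -0.2439, 0.2967]
tool_rot: [0.947, 0.305, 0.044, -0.088]
ft_force: [-0.5, -0.2, 0.4]
grip_width: 0.0259
grasp_force: 0.0
```

{"fn": "apply_moves", "kwargs": {"commands": [[0,0,0,-0.115],[0,0,0,-0.115],[0,0,0,-0.115],[0,0,0,-0.115],[0,0,0,-0.115]]}}

```text
clock: 15.53
eef_pos: [0.427, -0.2439, 0.2967]
tool_rot: [0.814, 0.572, 0.068, -0.071]
ft_force: [-0.8, -0.1, -0.1]
grip_width: 0.0001
grasp_force: 0.0
```

{"fn": "apply_moves", "kwargs": {"commands": [[0,0,0,-0.115],[0,0,0,-0.115],[0,0,0,-0.115],[0,0,0,-0.115],[0,0,0,-0.115]]}}

```text
clock: 15.95
eef_pos: [0.427, -0.2439, 0.2967]
tool_rot: [0.608, 0.788, 0.086, -0.048]
ft_force: [0.5, -0.2, 0.4]
grip_width: 0.0
grasp_force: 0.0
```

{"fn": "apply_moves", "kwargs": {"commands": [[0,0,0,-0.11],[0,0,0,-0.11],[0,0,0,-0.11],[0,0,0,-0.03],[0,0,0,0]]}}

```text
clock: 16.37
eef_pos: [0.4269, -0.2438, 0.2967]
tool_rot: [0.452, 0.887, 0.093, -0.031]
ft_force: [-0.2, -0.1, -0.3]
grip_width: 0.0
grasp_force: 0.0
```

```bash
cat >> h.py <<'E'
from scipy.spatial.transform import Rotation as Rt
def go(target):
    o=bot.get_obs(); M=Rt.from_quat(o['tool_rot']).as_matrix(); print('pos',o['eef_pos'].round(4),'h',np.degrees(np.arctan2(M[1,0],M[0,0])).round(1),'z',M[:,2].round(3))
    print('tool units (20mm)',(M.T@(np.array(target)-o['eef_pos'])/.02).round(2))
E
python3 - <<'E'
from h import *
go([.612,.0204,.297]); print(bot.get_obs()['joint_pos'])
w=cam('wrist'); s=cam('side')
for n,u in dict(grip=(.601,-.118,.2),).items(): print(proj(w,u))
E
```

```text
pos [ 0.4269 -0.2438  0.2967] h 126.5 z [ 0.029  0.194 -0.981]
tool units (20mm) [ 5.07 15.05  2.81]
[-0.61893013  0.27527294  0.14804891  1.53379666  0.17529078  0.3163848 ]
[591.20121391 261.09206902]
```

{"fn": "apply_moves", "kwargs": {"commands": [[0.34,1,0.19,0],[0.34,1,0.19,0],[0.34,1,0.19,0],[0.34,1,0.19,0],[0.34,1,0.19,0]]}}

```text
clock: 16.88
eef_pos: [0.4883, -0.1544, 0.2966]
tool_rot: [0.453, 0.886, 0.093, -0.031]
ft_force: [0.0, -0.5, -0.1]
grip_width: -0.0001
grasp_force: 0.0
```

{"fn": "apply_moves", "kwargs": {"commands": [[0.34,1,0.19,0],[0.34,1,0.19,0],[0.34,1,0.19,0],[0.34,1,0.19,0],[0.34,1,0.19,0]]}}

```text
clock: 17.3
eef_pos: [0.5497, -0.0661, 0.2964]
tool_rot: [0.453, 0.886, 0.093, -0.031]
ft_force: [1.0, -0.3, 0.1]
grip_width: 0.0002
grasp_force: 0.0
```

{"fn": "apply_moves", "kwargs": {"commands": [[0.34,1,0.19,0],[0.34,1,0.19,0],[0.34,1,0.19,0],[0.34,1,0.19,0],[0.34,1,0.19,0]]}}

```text
clock: 17.72
eef_pos: [0.6109, 0.0221, 0.2961]
tool_rot: [0.453, 0.886, 0.093, -0.032]
ft_force: [-0.0, -0.7, -0.4]
grip_width: 0.0001
grasp_force: 0.0
```

Run:
```python
from h import *
go([.612,.0204,.154])
s=cam('side','s8'); t=cam('top','t8'); w=cam('wrist','w8')
# knob & lens in top, dish, foot yaw from top
for n,X in dict(knob=(.507,.01,.105),L=(.539,-.0325,.15),grip=(.601,-.118,.22),tipL=(.45,-.042,.014)).items(): print(n,proj(t,X).round(1),proj(w,X).round(1),proj(s,X).round(1), 'lum',t['image'][tuple(proj(t,X).astype(int)[::-1])])
print(blob(t,proj(t,(.507,.01,.105)),8,140))
```

```text
pos [0.6109 0.0221 0.2961] h 126.5 z [ 0.029  0.194 -0.981]
tool units (20mm) [-1.1  -0.98  6.95]
knob [316.2 230.7] [172.  191.8] [324.2 242.3] lum [197 227 240]
L [333.  216.2] [164.  266.5] [345.8 227.5] lum [208 234 245]
grip [369.9 186.2] [147.4 464.2] [392.5 204. ] lum [167 199 218]
tipL [335.4 253.6] [117.6 197.8] [315.2 293.4] lum [213 238 248]
(array([315.5, 229.5]), [0, 0, 16, 16, 256])
```

{"fn": "apply_moves", "kwargs": {"commands": [[-0.1,-0.1,0.7,0],[-0.1,-0.1,0.7,0],[-0.1,-0.1,0.7,0],[-0.1,-0.1,0.7,0],[-0.1,-0.1,0.7,0]]}}

```text
clock: 18.28
eef_pos: [0.6096, 0.02, 0.2242]
tool_rot: [0.453, 0.886, 0.093, -0.031]
ft_force: [0.1, -1.0, 1.0]
grip_width: -0.0001
grasp_force: 0.0
```

{"fn": "apply_moves", "kwargs": {"commands": [[-0.12,-0.1,0.7,0],[-0.12,-0.1,0.7,0],[-0.12,-0.1,0.7,0],[-0.12,-0.1,0.7,0],[-0.12,-0.1,0.7,0]]}}

```text
clock: 18.7
eef_pos: [0.6106, 0.0182, 0.1526]
tool_rot: [0.453, 0.886, 0.093, -0.031]
ft_force: [-0.1, -0.0, 0.0]
grip_width: 0.0003
grasp_force: 0.0
```

Run:
```python
from h import *
go([.612,.0204,.154]); print(bot.get_obs()['ft_force'])
p=np.array([.601,-.118]);a=np.radians(126)
u=bot.get_obs()['eef_pos'][:2]-p; print('radial',u@[np.cos(a),np.sin(a)],'cw',u@[np.sin(a),-np.cos(a)])
# push by arc step 2.5deg about post, in tool units
M=Rt.from_quat(bot.get_obs()['tool_rot']).as_matrix(); A=Rt.from_euler('z',2.5,degrees=True).as_matrix()
d=A[:2,:2]@u-u; print((M.T@np.array([*d,0])/.02).round(3))
```

```text
pos [0.6106 0.0182 0.1526] h 126.4 z [ 0.029  0.193 -0.981]
tool units (20mm) [ 0.06  0.13 -0.05]
[-0.13048239 -0.01631976  0.0229896 ]
radial 0.1045559355119823 cw 0.08777393897756139
[ 0.186 -0.232 -0.006]
```

{"fn": "apply_moves", "kwargs": {"commands": [[0,-0.2,0,0],[0,-0.15,0,0],[0,-0.15,0,0],[0,-0.1,0,0],[0,-0.1,0,0]]}}

```text
clock: 19.12
eef_pos: [0.6002, 0.0113, 0.1526]
tool_rot: [0.452, 0.886, 0.094, -0.031]
ft_force: [0.6, 1.8, 0.5]
grip_width: -0.0004
grasp_force: 0.7
```

{"fn": "apply_moves", "kwargs": {"commands": [[0,-0.1,0,0],[0,-0.1,0,0],[0,-0.1,0,0],[0,-0.1,0,0],[0,-0.1,0,0]]}}

```text
clock: 19.53
eef_pos: [0.5913, 0.0056, 0.1499]
tool_rot: [0.452, 0.886, 0.093, -0.032]
ft_force: [-0.1, 1.2, 0.3]
grip_width: -0.0002
grasp_force: 0.6
```

```bash
cat >> h.py <<'E'
def moved(c,ref,boxes):
    r=cv2.imread(f'pics/{ref}.png')
    for n,(x0,y0,x1,y1) in boxes.items():
        d=cv2.absdiff(c['image'][y0:y1,x0:x1],r[y0:y1,x0:x1]).max(2); print(n,int((d>40).sum()),end=' ')
    print()
FB=dict(tips=(310,285,352,330),heel=(365,285,422,315),dish=(333,290,366,316),grip=(380,195,402,225))
E
python3 - <<'E'
from h import *
go([.6,0,.154])
s=cam('side','s9'); moved(s,'s8',FB)
x0,y0,x1,y1=(300,215,365,260)
d=cv2.absdiff(s['image'],cv2.imread('pics/s8.png')).max(2)[y0:y1,x0:x1]; print('lens area changed',(d>40).sum())
try: print(blob(s,(323,242),12,150))
except Exception as e: print(e)
p=np.array([.601,-.118]);a=np.radians(126)
u=bot.get_obs()['eef_pos'][:2]-p; print('radial',u@[np.cos(a),np.sin(a)],'cw',u@[np.sin(a),-np.cos(a)])
E
```

```text
pos [0.5913 0.0056 0.1499] h 126.5 z [ 0.028  0.194 -0.981]
tool units (20mm) [-0.45  0.22 -0.24]
tips 62 heel 0 dish 1 grip 0 
lens area changed 440
(array([320.52631579, 245.42105263]), [7, 13, 6, 5, 19])
radial 0.10568114450451228 cw 0.06436463743123796
```

{"fn": "apply_moves", "kwargs": {"commands": [[0.14,-0.23,-0.02,-0.042],[0.14,-0.23,-0.02,-0.042],[0.14,-0.23,-0.02,-0.042],[0.14,-0.23,-0.02,-0.042],[0.14,-0.23,-0.02,-0.042]]}}

```text
clock: 20.0
eef_pos: [0.5648, 0.0005, 0.15]
tool_rot: [0.351, 0.931, 0.096, -0.021]
ft_force: [-0.4, 0.7, 0.7]
grip_width: -0.0002
grasp_force: 0.3
```

```bash
cat >> h.py <<'E'
def plan(deg,n=5):
    o=bot.get_obs(); p=np.array([.601,-.118,0]); x=o['eef_pos']; M=Rt.from_quat(o['tool_rot']).as_matrix(); zt=M[:,2]
    go(x); u=(x-p)[:2]; print('r',np.linalg.norm(u).round(4),'ang',np.degrees(np.arctan2(u[1],u[0])).round(1),'F',o['ft_force'].round(1))
    A=Rt.from_euler('z',deg/n,degrees=True).as_matrix()
    for k in range(n):
        y=p+A@(x-p); y[2]=x[2]+(.152-o['eef_pos'][2])/n; print((M.T@(y-x)/.02).round(3).tolist(),-deg/n/60); M=Rt.from_rotvec(-np.radians(deg/n)*zt).as_matrix()@M; x=y
E
python3 - <<'E'
from h import *
plan(15)
s=cam('side'); moved(s,'s8',FB); moved(s,'s9',FB)
E
```

```text
pos [5.648e-01 5.000e-04 1.500e-01] h 139.2 z [ 0.029  0.193 -0.981]
tool units (20mm) [0. 0. 0.]
r 0.1239 ang 107.0 F [-0.4  0.7  0.7]
[0.167, -0.275, -0.048] -0.05
[0.166, -0.274, -0.051] -0.05
[0.166, -0.274, -0.054] -0.05
[0.166, -0.274, -0.056] -0.05
[0.166, -0.273, -0.059] -0.05
tips 68 heel 0 dish 1 grip 0 
tips 62 heel 0 dish 0 grip 0
```

{"fn": "apply_moves", "kwargs": {"commands": [[0.166,-0.274,-0.05,-0.05],[0.166,-0.274,-0.05,-0.05],[0.166,-0.274,-0.055,-0.05],[0.166,-0.274,-0.055,-0.05],[0.166,-0.274,-0.06,-0.05]]}}

```text
clock: 20.47
eef_pos: [0.5353, -0.0127, 0.152]
tool_rot: [0.227, 0.969, 0.098, -0.008]
ft_force: [0.1, 1.0, 1.0]
grip_width: 0.0001
grasp_force: 0.3
```

Run:
```python
from h import *
plan(10)
s=cam('side','s10'); moved(s,'s9',FB); w=cam('wrist','w10')
a=np.radians(155); 
for th in(150,155,160):
    a=np.radians(th); K=[.601+.158*np.cos(a),-.118+.158*np.sin(a),.103]; print(th,proj(s,K),proj(w,K))
try: print(blob(s,proj(s,K),22,150))
except Exception as e: print(e)
g=cv2.medianBlur(cv2.cvtColor(w['image'],cv2.COLOR_BGR2GRAY),5)
C=cv2.HoughCircles(g,cv2.HOUGH_GRADIENT,1,15,param1=100,param2=12,minRadius=7,maxRadius=30)
if C is not None: print(C[0][[np.hypot(*(c[:2]-proj(w,K)))<120 for c in C[0]]])
```

```text
pos [ 0.5353 -0.0127  0.152 ] h 154.0 z [ 0.028  0.194 -0.981]
tool units (20mm) [0. 0. 0.]
r 0.1241 ang 122.0 F [0.1 1.  1. ]
[0.111, -0.184, -0.028] -0.03333333333333333
[0.111, -0.184, -0.029] -0.03333333333333333
[0.111, -0.183, -0.03] -0.03333333333333333
[0.111, -0.183, -0.031] -0.03333333333333333
[0.111, -0.183, -0.032] -0.03333333333333333
tips 90 heel 0 dish 0 grip 0 
150 [318.7910617  255.91424608] [175.92652069 193.99212961]
155 [319.09048706 258.80052405] [143.20079313 194.24498086]
160 [319.95543318 261.71072652] [109.92381695 197.25871855]
(array([318.91428571, 260.4       ]), [19, 19, 7, 6, 35])
[[103.5 199.5  22.4]
 [196.5 176.5  15. ]
 [ 17.5 261.5  21. ]
 [144.5 255.5  29.4]
 [104.5 253.5  17.4]
 [ 79.5 311.5  23.6]
 [103.5 222.5  11.8]]
```

{"fn": "apply_moves", "kwargs": {"commands": [[0.155,-0.257,-0.04,-0.047],[0.155,-0.257,-0.04,-0.047],[0.155,-0.257,-0.04,-0.047],[0.155,-0.257,-0.04,-0.047],[0.155,-0.257,-0.04,-0.047]]}}

```text
clock: 20.98
eef_pos: [0.5123, -0.0313, 0.1519]
tool_rot: [0.107, 0.989, 0.098, 0.004]
ft_force: [1.3, 0.6, -0.5]
grip_width: -0.0002
grasp_force: 0.3
```

```bash
cat >> h.py <<'E'
def knob(z=.103,r=.158,lo=150,hi=190,cams=('side','wrist'),th=150):
    out=[]
    for n in cams:
        c=cam(n); best=None
        for a in np.arange(lo,hi,.25):
            q=np.radians(a); p=proj(c,[.601+r*np.cos(q),-.118+r*np.sin(q),z])
            try:
                b=blob(c,p,16 if n=='side' else 40,th)
            except Exception: continue
            e=np.hypot(*(b[0]-p))
            if best is None or e<best[0]: best=(e,a,b)
        print(n,best); out.append((c,best[2][0]))
    return tri(*out) if len(out)>1 else None
E
python3 - <<'E'
from h import *
plan(3)
s=cam('side','s11'); moved(s,'s9',FB)
print(knob(cams=('side',)))
w=cam('wrist','w11'); im=w['image']
for a in(170,175): q=np.radians(a); print(proj(w,[.601+.158*np.cos(q),-.118+.158*np.sin(q),.103]))
print(proj(s,[.601+.158*np.cos(q),-.118+.158*np.sin(q),.103]))
m=((im.min(2)>150)).astype(np.uint8)[100:380,:330]
n,l,st,ce=cv2.connectedComponentsWithStats(m); print([(st[i].tolist(),ce[i].round(1).tolist()) for i in range(1,n) if st[i,4]>150])
E
```

```text
pos [ 0.5123 -0.0313  0.1519] h 167.7 z [ 0.029  0.194 -0.981]
tool units (20mm) [0. 0. 0.]
r 0.124 ang 135.7 F [ 1.3  0.6 -0.5]
[0.034, -0.054, -0.011] -0.01
[0.034, -0.054, -0.011] -0.01
[0.034, -0.054, -0.012] -0.01
[0.034, -0.054, -0.012] -0.01
[0.034, -0.054, -0.012] -0.01
tips 98 heel 0 dish 0 grip 0 
side (np.float64(1.5666696413320722), np.float64(173.0), (array([326.04347826, 268.13043478]), [14, 9, 10, 10, 46]))
None
[129.58447674 190.75629912]
[ 95.26187895 194.65734234]
[326.03302252 270.34936689]
[([235, 69, 15, 37, 223], [241.2, 89.0]), ([72, 76, 45, 64, 1718], [93.6, 101.1]), ([0, 99, 210, 181, 29470], [108.6, 200.7]), ([259, 176, 30, 41, 860], [273.8, 195.5])]
```

{"fn": "apply_moves", "kwargs": {"commands": [[0,0.5,0,-0.02],[0,0.8,0,-0.03],[0,0.5,-0.5,-0.03],[0,0,-1,-0.03],[0,0,-1,-0.03]], "claw": 0}}

```text
clock: 21.55
eef_pos: [0.5171, -0.0046, 0.208]
tool_rot: [0.033, 0.995, 0.098, 0.01]
ft_force: [-1.0, -0.1, 0.8]
grip_width: 0.0606
grasp_force: 0.0
```

{"fn": "apply_moves", "kwargs": {"commands": [[0.3,0,-1,0],[0.7,-0.5,-1,0],[0.7,-0.8,0,0],[0.7,-0.8,0,0],[0.7,-0.8,0,0]]}}

```text
clock: 21.97
eef_pos: [0.4506, -0.0662, 0.2355]
tool_rot: [0.034, 0.995, 0.098, 0.012]
ft_force: [-0.4, -0.4, 0.7]
grip_width: 0.0854
grasp_force: 0.0
```

Run:
```python
from h import *
s=cam('side','s12'); w=cam('wrist','w12'); t=cam('top','t12'); go([.44,-.107,.22])
q=np.radians(175); K=[.601+.158*np.cos(q),-.118+.158*np.sin(q),.103]; print(K,[proj(c,K) for c in(s,w,t)])
S=blob(s,(326,268),10,150); print(S)
im=w['image']; p=proj(w,K)
for th in(150,190,220):
    m=(im.min(2)>th).astype(np.uint8); n,l,st,ce=cv2.connectedComponentsWithStats(m)
    print(th,[(st[i].tolist(),ce[i].round(1).tolist()) for i in range(1,n) if st[i,4]>100 and np.hypot(*(ce[i]-p))<90])
g=cv2.medianBlur(cv2.cvtColor(im,cv2.COLOR_BGR2GRAY),5)
C=cv2.HoughCircles(g,cv2.HOUGH_GRADIENT,1,10,param1=120,param2=10,minRadius=6,maxRadius=20)[0]
for c in C:
    if np.hypot(*(c[:2]-p))<40: print(c,tri((s,S[0]),(w,c[:2])))
```

```text
pos [ 0.4502 -0.0664  0.235 ] h 175.9 z [ 0.029  0.194 -0.981]
tool units (20mm) [ 0.37 -2.17  0.33]
[np.float64(0.44360123770150417), np.float64(-0.10422939264587), 0.103] [array([326.03302252, 270.34936689]), array([227.60917929, 238.08912176]), array([360.77970869, 254.73549631])]
(array([333.83333333, 258.66666667]), [17, 0, 3, 3, 6])
150 [([145, 218, 172, 225, 19598], [235.3, 325.6]), ([292, 236, 19, 18, 221], [303.2, 243.4]), ([291, 258, 18, 31, 221], [300.0, 273.9])]
190 [([293, 237, 17, 16, 162], [303.5, 243.6]), ([292, 259, 16, 29, 147], [299.9, 274.1])]
220 [([233, 233, 30, 49, 1096], [247.4, 259.0]), ([297, 238, 12, 14, 115], [303.6, 243.8])]
[227.5 238.5  11.6] [ 0.4484102  -0.10712061  0.12536288]
[241.5 253.5  19.4] [ 0.45804277 -0.09836602  0.12008175]
[243.5 264.5  19.4] [ 0.46283127 -0.09684037  0.11946064]
[217.5 253.5  19.4] [ 0.45129868 -0.11232825  0.12861785]
[213.5 268.5  18.2] [ 0.45540459 -0.11431772  0.13048307]
[227.5 275.5   9.6] [ 0.46183948 -0.10634654  0.12598348]
```

{"fn": "apply_moves", "kwargs": {"commands": [[0.06,-0.6,0.02,0],[0.06,-0.7,0.02,0],[0.06,-0.7,0.02,0],[0.06,-0.7,0.02,0],[0.05,-0.46,0.01,0]]}}

```text
clock: 22.53
eef_pos: [0.4416, -0.1277, 0.2206]
tool_rot: [0.034, 0.995, 0.098, 0.011]
ft_force: [-0.6, 0.8, -0.7]
grip_width: 0.0855
grasp_force: 0.0
```

{"fn": "apply_moves", "kwargs": {"commands": [[0,0,0.5,0],[0,0,0.5,0],[0,0,0.5,0],[0,0,0.5,0],[0,0,0.2,0]]}}

```text
clock: 22.95
eef_pos: [0.4419, -0.1181, 0.1764]
tool_rot: [0.034, 0.995, 0.098, 0.01]
ft_force: [-0.2, 0.6, 0.4]
grip_width: 0.0853
grasp_force: 0.0
```

Run:
```python
from h import *
w=cam('wrist','w13'); s=cam('side','s13'); go([.4434,-.1058,.111]); moved(s,'s9',FB)
K=np.array([.4436,-.1042,.103]); p=proj(w,K); print(p)
g=cv2.medianBlur(cv2.cvtColor(w['image'],cv2.COLOR_BGR2GRAY),5)
C=cv2.HoughCircles(g,cv2.HOUGH_GRADIENT,1,10,param1=120,param2=12,minRadius=8,maxRadius=28)[0]
for c in C:
    if np.hypot(*(c[:2]-p))<40: print(c,ray(w,*c[:2],.103))
o=-w['R'].T@w['t']; print('cam',o, 'f',w['camera_matrix'][0,0],'expected r',w['camera_matrix'][0,0]*.009/np.linalg.norm(o-K))
for u in((326.04,268.13),): print('side ray z.1,.11',ray(s,*u,.1),ray(s,*u,.11))
```

```text
pos [ 0.4418 -0.1183  0.1769] h 176.0 z [ 0.027  0.195 -0.981]
tool units (20mm) [ 0.01 -0.03  3.36]
tips 102 heel 0 dish 0 grip 0 
[314.11361853 266.63375217]
[313.5 266.5  15.4] [ 0.44346302 -0.10455295  0.103     ]
[348.5 283.5  25.2] [ 0.45763128 -0.08407173  0.103     ]
cam [ 0.35964905 -0.13689741  0.2945793 ] f 365.65179650163265 expected r 15.54449668435488
side ray z.1,.11 [ 0.45137459 -0.09112618  0.1       ] [ 0.44206616 -0.10715325  0.11      ]
```

{"fn": "apply_moves", "kwargs": {"commands": [[0,0,0.8,0],[0,0,0.8,0],[0,0,0.7,0],[0,0,0.6,0],[0,0,0.3,0]]}}

```text
clock: 23.47
eef_pos: [0.4436, -0.1062, 0.1141]
tool_rot: [0.034, 0.995, 0.098, 0.011]
ft_force: [-0.5, -0.1, -0.4]
grip_width: 0.0855
grasp_force: 0.0
```

{"fn": "apply_moves", "kwargs": {"commands": [[0,0,0.1,0],[0,0,0,0],[0,0,0,0],[0,0,0,0],[0,0,0,0]], "claw": 0.7}}

```text
clock: 23.88
eef_pos: [0.4442, -0.1066, 0.1136]
tool_rot: [0.034, 0.995, 0.098, 0.012]
ft_force: [-0.2, 0.3, 0.1]
grip_width: 0.0264
grasp_force: 0.0
```

Run:
```python
from h import *
o=bot.get_obs(); print(o['eef_pos'],o['ft_force'],o['grip_width'],o['grasp_force'])
w=cam('wrist','w14'); g=cv2.medianBlur(cv2.cvtColor(w['image'],cv2.COLOR_BGR2GRAY),5); p=proj(w,[.4435,-.1045,.103]); print(p)
C=cv2.HoughCircles(g,cv2.HOUGH_GRADIENT,1,10,param1=120,param2=12,minRadius=10,maxRadius=32)[0]
for c in C:
    if np.hypot(*(c[:2]-p))<40: print(c,ray(w,*c[:2],.103))
```

```text
[ 0.44420077 -0.10658884  0.1135768 ] [-0.2157863   0.26144065  0.1265611 ] 0.026422566488610598 0.0
[315.6853065  323.09340981]
[312.5 322.5  24. ] [ 0.44297421 -0.10579992  0.103     ]
[292.5 306.5  30.3] [ 0.43419033 -0.11332792  0.103     ]
[294.5 342.5  19.6] [ 0.45101314 -0.11395866  0.103     ]
```

{"fn": "apply_moves", "kwargs": {"commands": [[0,0,0,0],[0,0,0,0],[0,0,0,0],[0,0,0,0],[0,0,0,0]], "claw": 1}}

```text
clock: 24.35
eef_pos: [0.4442, -0.1065, 0.1132]
tool_rot: [0.034, 0.995, 0.098, 0.012]
ft_force: [0.8, -0.6, 0.4]
grip_width: 0.0141
grasp_force: 58.5
```

Run:
```python
from h import *
o=bot.get_obs(); print(o['eef_pos'],o['ft_force'],o['ft_torque'],o['grip_width'],o['grasp_force'])
M=Rt.from_quat(o['tool_rot']).as_matrix(); print(M)
s=cam('side','s15'); moved(s,'s9',FB)
a=np.radians(176.4); R0=np.array([np.cos(a),np.sin(a),0])
P=lambda f:np.array([0,0,.15])+R0*(.105+.073*np.cos(np.radians(f)))-np.array([0,0,.073*np.sin(np.radians(f))])
for f in range(42,-1,-7): print(f,(P(f)+[.601,-.118,0]).round(4),(M.T@(P(f-7)-P(f))/.02).round(3))
```

```text
[ 0.44423527 -0.10647116  0.11321307] [ 0.84985231 -0.63598093  0.44936248] [-0.1705197  -0.24117156 -0.05005802] 0.01405424503733438 58.490862250328064
[[-0.99737224  0.06602189  0.02982815]
 [ 0.07056301  0.97856547  0.19346959]
 [-0.01641557  0.19506597 -0.98065274]]
tips 113 heel 0 dish 0 grip 0 
42 [ 0.4421 -0.108   0.1012] [ 0.272  0.067 -0.347]
35 [ 0.4365 -0.1077  0.1081] [ 0.227  0.073 -0.377]
28 [ 0.4319 -0.1074  0.1157] [ 0.178  0.078 -0.401]
21 [ 0.4282 -0.1071  0.1238] [ 0.127  0.082 -0.419]
14 [ 0.4255 -0.107   0.1323] [ 0.074  0.085 -0.431]
7 [ 0.4239 -0.1069  0.1411] [ 0.02   0.087 -0.437]
0 [ 0.4234 -0.1068  0.15  ] [-0.035  0.087 -0.436]
```

{"fn": "apply_moves", "kwargs": {"commands": [[0,0,0,0],[0,0,0,0],[0,0,0,0],[0,0,0,0],[-0.05,0,0,0]], "claw": 0.6}}

```text
clock: 24.82
eef_pos: [0.4441, -0.1062, 0.1125]
tool_rot: [0.034, 0.995, 0.098, 0.01]
ft_force: [0.2, 0.6, 0.2]
grip_width: 0.0344
grasp_force: 0.0
```

{"fn": "apply_moves", "kwargs": {"commands": [[-0.05,0,0.1,0],[0,0,0.1,0],[0,0,0.07,0],[0,0,0,0],[0,0,0,0]]}}

```text
clock: 25.23
eef_pos: [0.4456, -0.1053, 0.1073]
tool_rot: [0.034, 0.995, 0.098, 0.011]
ft_force: [-0.5, -1.1, 0.8]
grip_width: 0.0341
grasp_force: 0.0
```

{"fn": "apply_moves", "kwargs": {"commands": [[0,0,0,0],[0,0,0,0],[0,0,0,0],[0,0,0,0],[0,0,0,0]], "claw": 1}}

```text
clock: 25.65
eef_pos: [0.4459, -0.1054, 0.1076]
tool_rot: [0.034, 0.995, 0.098, 0.011]
ft_force: [-0.3, -0.1, 0.4]
grip_width: 0.0144
grasp_force: 58.4
```

{"fn": "apply_moves", "kwargs": {"commands": [[0,-0.07,-0.015,0],[0,-0.08,-0.015,0],[0,-0.07,-0.015,0],[0,0,0,0],[0,0,0,0]]}}

```text
clock: 26.07
eef_pos: [0.4456, -0.1098, 0.1076]
tool_rot: [0.034, 0.995, 0.098, 0.011]
ft_force: [0.3, 1.3, 0.8]
grip_width: 0.0142
grasp_force: 58.5
```

{"fn": "apply_moves", "kwargs": {"commands": [[0.15,0.03,-0.17,0],[0.14,0.035,-0.175,0],[0.12,0.035,-0.185,0],[0.11,0.035,-0.19,0],[0.1,0.04,-0.195,0]]}}

```text
clock: 26.48
eef_pos: [0.4326, -0.1094, 0.1264]
tool_rot: [0.035, 0.995, 0.097, 0.011]
ft_force: [2.3, -0.4, -1.9]
grip_width: 0.0146
grasp_force: 58.5
```

Run:
```python
from h import *
o=bot.get_obs(); print(o['eef_pos'],o['ft_force'],o['ft_torque'],o['grip_width'],o['grasp_force'])
s=cam('side','s16'); moved(s,'s9',FB)
w=cam('wrist','w16'); r=cv2.imread('pics/w14.png'); print((cv2.absdiff(w['image'],r).max(2)>40)[150:400,150:480].sum())
```

```text
[ 0.4326131  -0.10944395  0.12639919] [ 2.25818125 -0.38500519 -1.92544101] [-0.37821281 -0.41549093 -0.05007929] 0.01459394017037496 58.45674812793732
tips 86 heel 0 dish 0 grip 0 
13110
```

{"fn": "apply_moves", "kwargs": {"commands": [[0.085,0.04,-0.2,0],[0.07,0.04,-0.205,0],[0.055,0.042,-0.21,0],[0.045,0.042,-0.213,0],[0.03,0.043,-0.1,0]]}}

```text
clock: 27.0
eef_pos: [0.4269, -0.1085, 0.1456]
tool_rot: [0.035, 0.995, 0.097, 0.011]
ft_force: [2.4, -1.2, -3.3]
grip_width: 0.0145
grasp_force: 58.5
```

Run:
```python
from h import *
o=bot.get_obs(); print(o['eef_pos'],o['ft_force'],o['grip_width'],o['grasp_force'])
s=cam('side','s17'); moved(s,'s9',FB); w=cam('wrist','w17')
for z,r in((.13,.176),(.14,.1775),(.15,.178)):
    a=np.radians(176.4); K=[.601+r*np.cos(a),-.118+r*np.sin(a),z]; print(z,'side',proj(s,K),'wrist',proj(w,K))
im=s['image']; x0,y0=300,220; m=(im[y0:290,x0:380].min(2)>140).astype(np.uint8); n,l,st,ce=cv2.connectedComponentsWithStats(m)
print([((st[i,:2]+[x0,y0]).tolist(),st[i,2:].tolist(),(ce[i]+[x0,y0]).round(1).tolist()) for i in range(1,n) if st[i,4]>8])
g=cv2.medianBlur(cv2.cvtColor(w['image'],cv2.COLOR_BGR2GRAY),5); p=proj(w,K)
C=cv2.HoughCircles(g,cv2.HOUGH_GRADIENT,1,10,param1=120,param2=12,minRadius=10,maxRadius=32)[0]
print([c.tolist() for c in C if np.hypot(*(c[:2]-p))<50])
```

```text
[ 0.42689703 -0.10852868  0.14555832] [ 2.36518207 -1.24629363 -3.28805304] 0.014508145089542067 58.47853481769562
tips 95 heel 30 dish 1 grip 30 
0.13 side [318.70000456 261.58214831] wrist [311.9220313  315.51891509]
0.14 side [317.89003043 257.37695221] wrist [316.65541897 324.92022859]
0.15 side [317.51663014 253.0225581 ] wrist [322.0686059  338.00840748]
[([336, 231], [44, 23, 622], [354.2, 241.7]), ([361, 270], [19, 12, 107], [370.1, 275.7]), ([346, 279], [15, 5, 45], [353.7, 281.0]), ([373, 284], [7, 6, 21], [376.4, 286.7]), ([322, 286], [8, 3, 12], [325.9, 287.4])]
[[312.5, 321.5, 24.5], [351.5, 320.5, 14.5], [316.5, 383.5, 16.799999237060547], [317.5, 312.5, 14.300000190734863]]
```

Run:
```python
from h import *
G=lambda n:cv2.cvtColor(cv2.imread(f'pics/{n}.png'),cv2.COLOR_BGR2GRAY).astype(np.float32)
B=dict(near=(335,295,400,330),far=(310,280,345,302),heel=(370,280,425,315),grip=(378,190,408,240),dish=(330,288,370,318))
for n in('s6','s8','s15','s16','s17'):
    a,b=G('s9'),G(n); print(n,{k:tuple(np.round(cv2.phaseCorrelate(a[y0:y1,x0:x1].copy(),b[y0:y1,x0:x1].copy())[0],2).tolist()) for k,(x0,y0,x1,y1) in B.items()})
```

```text
s6 {'near': (0.01, -0.02), 'far': (0.11, -0.02), 'heel': (0.04, 0.04), 'grip': (0.02, -0.21), 'dish': (-0.11, -0.07)}
s8 {'near': (0.02, -0.02), 'far': (0.13, -0.02), 'heel': (0.05, 0.04), 'grip': (0.03, -0.22), 'dish': (-0.11, -0.07)}
s15 {'near': (-0.02, 0.0), 'far': (0.05, -0.2), 'heel': (-0.12, -0.19), 'grip': (-0.18, 0.42), 'dish': (-0.02, -0.01)}
s16 {'near': (-0.03, 0.0), 'far': (-0.06, -0.08), 'heel': (-0.28, -0.16), 'grip': (-0.51, 0.32), 'dish': (-0.04, -0.01)}
s17 {'near': (-0.09, 0.09), 'far': (-0.2, -0.16), 'heel': (-0.65, 0.04), 'grip': (-0.91, 0.38), 'dish': (0.04, 0.06)}
```

{"fn": "apply_moves", "kwargs": {"commands": [[-0.01,0.025,-0.12,0],[-0.01,0.025,-0.12,0],[0,0.025,-0.13,0],[-0.01,0.025,-0.13,0],[-0.01,0.025,-0.13,0]]}}

```text
clock: 27.52
eef_pos: [0.4284, -0.108, 0.1585]
tool_rot: [0.034, 0.994, 0.098, 0.012]
ft_force: [-4.7, 1.1, 3.1]
grip_width: 0.0063
grasp_force: 93.1
```

{"fn": "apply_moves", "kwargs": {"commands": [[0,0,0,0],[0,0,0,0],[0,0,0,0],[0,0,0,0],[0,0,0,0]]}}

```text
clock: 27.93
eef_pos: [0.4267, -0.1077, 0.1572]
tool_rot: [0.034, 0.995, 0.098, 0.01]
ft_force: [2.0, 1.4, -4.5]
grip_width: 0.005
grasp_force: 155.0
```

```bash
cat >> h.py <<'E'
def shifts(n,ref='s9'):
    G=lambda n:cv2.cvtColor(cv2.imread(f'pics/{n}.png'),cv2.COLOR_BGR2GRAY).astype(np.float32)
    B=dict(near=(335,295,400,330),far=(310,280,345,302),heel=(370,280,425,315),grip=(378,190,408,240),dish=(330,288,370,318))
    a,b=G(ref),G(n); print(n,{k:tuple(np.round(cv2.phaseCorrelate(a[y0:y1,x0:x1].copy(),b[y0:y1,x0:x1].copy())[0],2).tolist()) for k,(x0,y0,x1,y1) in B.items()})
E
python3 - <<'E'
from h import *
o=bot.get_obs(); print(o['eef_pos'],o['ft_force'],o['grip_width'],o['grasp_force'])
s=cam('side','s18'); w=cam('wrist','w18'); shifts('s18')
for z,r in((.14,.1775),(.15,.178),(.16,.1773)):
    a=np.radians(176.4); K=[.601+r*np.cos(a),-.118+r*np.sin(a),z]; print(z,'side',proj(s,K),'wrist',proj(w,K))
g=cv2.medianBlur(cv2.cvtColor(w['image'],cv2.COLOR_BGR2GRAY),5); p=(314,322)
C=cv2.HoughCircles(g,cv2.HOUGH_GRADIENT,1,10,param1=120,param2=12,minRadius=10,maxRadius=32)[0]
print([c.tolist() for c in C if np.hypot(*(c[:2]-p))<50])
E
```

```text
[ 0.42672192 -0.10768266  0.15724682] [ 1.99862441  1.39885891 -4.53423092] 0.004965888364940258 154.96659457683563
s18 {'near': (0.13, 0.38), 'far': (-0.21, 0.03), 'heel': (0.06, 1.37), 'grip': (-0.16, 0.39), 'dish': (0.28, 0.32)}
0.14 side [317.89003043 257.37695221] wrist [309.59012753 310.57116765]
0.15 side [317.51663014 253.0225581 ] wrist [314.19106205 321.73029644]
0.16 side [317.67459002 248.49991047] wrist [319.4270952  337.19813354]
[[312.5, 300.5, 24.299999237060547], [270.5, 317.5, 31.399999618530273], [334.5, 334.5, 28.0], [347.5, 310.5, 15.5], [312.5, 339.5, 12.5]]
```

{"fn": "apply_moves", "kwargs": {"commands": [[0,-0.005,0.03,0],[0,-0.01,0.04,0],[0,-0.01,0.04,0],[0,0,0,0],[0,0,0,0]]}}

```text
clock: 28.45
eef_pos: [0.4271, -0.1082, 0.1556]
tool_rot: [0.034, 0.995, 0.098, 0.011]
ft_force: [-2.0, 3.1, 0.4]
grip_width: 0.0047
grasp_force: 147.4
```

{"fn": "apply_moves", "kwargs": {"commands": [[0,0,0,0],[0,0,0,0],[0,0,0,0],[0,0,0,0],[0,0,0,0]], "claw": 0.6}}

```text
clock: 28.87
eef_pos: [0.4276, -0.1085, 0.1556]
tool_rot: [0.035, 0.995, 0.098, 0.011]
ft_force: [-1.8, -0.3, 0.1]
grip_width: 0.0343
grasp_force: 0.8
```

Run:
```python
from h import *
o=bot.get_obs(); print(o['eef_pos'],o['ft_force'],o['grip_width'],o['grasp_force'])
s=cam('side','s19'); w=cam('wrist','w19'); shifts('s19')
for z,r in((.13,.176),(.14,.1775),(.15,.178),(.16,.1773)):
    a=np.radians(176.4); K=[.601+r*np.cos(a),-.118+r*np.sin(a),z]; print(z,'side',proj(s,K).round(1),'wrist',proj(w,K).round(1))
g=cv2.medianBlur(cv2.cvtColor(w['image'],cv2.COLOR_BGR2GRAY),5); p=(314,315)
C=cv2.HoughCircles(g,cv2.HOUGH_GRADIENT,1,10,param1=120,param2=12,minRadius=10,maxRadius=32)[0]
print([c.tolist() for c in C if np.hypot(*(c[:2]-p))<60])
im=s['image'];x0,y0=300,235; print(im[y0:280,x0:345].min(2)[::3,::3])
```

```text
[ 0.42755463 -0.10854653  0.15559031] [-1.76553423 -0.33958325  0.10778139] 0.03428206634147799 0.8252242306480184
s19 {'near': (0.08, 0.29), 'far': (-0.18, -0.02), 'heel': (2.53, 2.35), 'grip': (-0.19, 0.31), 'dish': (0.41, 0.22)}
0.13 side [318.7 261.6] wrist [307.7 302.9]
0.14 side [317.9 257.4] wrist [311.9 310.9]
0.15 side [317.5 253. ] wrist [316.6 322.3]
0.16 side [317.7 248.5] wrist [322.1 338. ]
[[324.5, 278.5, 22.899999618530273], [272.5, 307.5, 30.299999237060547], [347.5, 344.5, 22.399999618530273], [287.5, 315.5, 30.200000762939453], [322.5, 344.5, 14.399999618530273], [284.5, 302.5, 25.700000762939453], [338.5, 313.5, 16.0], [352.5, 334.5, 15.5], [355.5, 315.5, 22.399999618530273], [291.5, 327.5, 18.799999237060547]]
[[ 29  28  29  27  28  27  27  27  27  62  39  53  83  52  67]
 [ 29  29  28  39  51  26  28  29  28  28  28  30  47  31 183]
 [ 29  28  29  47  24  25  26  29 112  28  29  35  39  33 163]
 [ 29  28  29  48  25  24  25  27 100  28  29  30  30 113 167]
 [ 28  27  29  46  25  25  26  27  29  27  30  29  30 167 167]
 [ 28  28  38  77  26  31  54  34  35  30  30  30  85 166 166]
 [ 28  36 115 116  99  89  67  84  29  30 114 115 117 159 138]
 [ 29  39 116 117  89  29  42  84  30  30  89 106 118 131 132]
 [ 28  29  66  76  28  29  50  68  29  30  30  30  30  32  33]
 [ 30  29  28  29  29  29  55  54  30  44  31  32  33  32  32]
 [ 28  30  31  31  30  30  30  66  32  31  30  32  32  31  32]
 [ 28  28  30  30  29  30  31  32  31  32  33  32  32  32  32]
 [ 29  29  28  29  29  31  31  31  31  32  30  32  35  32  32]
 [ 29  29  29  29  29  29  31  30  32  31  33  32  33  33  33]
 [ 30  30  30  30  31  30  31  33  32  32  32  33  32  33  33]]
```

{"fn": "apply_moves", "kwargs": {"commands": [[0,0,0,0],[0,0,0,0],[0,0,-0.3,0],[0,0,-0.6,0],[0,0,-0.8,0]], "claw": 0}}

```text
clock: 29.38
eef_pos: [0.4263, -0.1148, 0.189]
tool_rot: [0.034, 0.995, 0.098, 0.01]
ft_force: [0.1, 0.1, 0.1]
grip_width: 0.0853
grasp_force: 0.0
```

{"fn": "apply_moves", "kwargs": {"commands": [[0,0,-1,0],[0,0,-1,0],[0,0,-1,0],[0,0,-0.5,0],[0,0,0,0]]}}

```text
clock: 29.8
eef_pos: [0.4264, -0.1296, 0.2608]
tool_rot: [0.034, 0.995, 0.097, 0.014]
ft_force: [0.1, 0.4, 0.0]
grip_width: 0.0856
grasp_force: 0.0
```

Run:
```python
from h import *
go([.424,-.107,.15])
s=cam('side','s20'); w=cam('wrist','w20'); shifts('s20'); shifts('s20','s15')
for z,r in((.13,.176),(.15,.178)):
    a=np.radians(176.4); K=[.601+r*np.cos(a),-.118+r*np.sin(a),z]; print(z,'side',proj(s,K).round(1),'wrist',proj(w,K).round(1))
for nme,im,x0,y0,x1,y1 in(('s',s['image'],295,220,375,285),('w',w['image'],180,150,480,479)):
    m=(im[y0:y1,x0:x1].min(2)>(95 if nme=='s' else 150)).astype(np.uint8); n,l,st,ce=cv2.connectedComponentsWithStats(m)
    print(nme,[((st[i,:2]+[x0,y0]).tolist(),st[i,2:].tolist(),(ce[i]+[x0,y0]).round(1).tolist()) for i in range(1,n) if st[i,4]>12])
g=cv2.medianBlur(cv2.cvtColor(w['image'],cv2.COLOR_BGR2GRAY),5)
C=cv2.HoughCircles(g,cv2.HOUGH_GRADIENT,1,10,param1=120,param2=14,minRadius=8,maxRadius=20)[0]
print(C[:12].round(1).tolist())
cv2.imwrite('pics/x.png',w['image'])
sm=s['image'].min(2)[225:280:2,296:376:2]
print('\n'.join(''.join(' .:-=+*#%@'[min(9,v//20)] for v in r) for r in sm))
```

```text
pos [ 0.4264 -0.1296  0.2608] h 175.9 z [ 0.035  0.191 -0.981]
tool units (20mm) [0.32 0.03 5.64]
s20 {'near': (0.04, 0.32), 'far': (-0.17, -0.0), 'heel': (3.42, 2.58), 'grip': (-0.6, 0.34), 'dish': (0.33, 0.32)}
s20 {'near': (0.07, 0.31), 'far': (-0.15, 0.07), 'heel': (1.92, 1.67), 'grip': (-0.73, -0.16), 'dish': (0.35, 0.38)}
0.13 side [318.7 261.6] wrist [310.6 232.3]
0.15 side [317.5 253. ] wrist [316.1 238.3]
s [([320, 233], [55, 26, 937], [343.8, 244.8]), ([304, 252], [8, 8, 49], [307.5, 255.7]), ([343, 272], [32, 13, 195], [362.0, 279.4])]
w [([399, 150], [20, 15, 182], [407.4, 155.8]), ([201, 209], [33, 106, 1896], [217.5, 259.5]), ([260, 234], [53, 48, 1395], [282.8, 252.7]), ([220, 261], [167, 156, 13023], [307.7, 325.2]), ([305, 426], [21, 7, 70], [313.7, 428.4])]
[[320.5, 208.5, 13.199999809265137], [624.5, 176.5, 19.399999618530273], [210.5, 218.5, 10.0], [617.5, 387.5, 15.0], [622.5, 396.5, 19.399999618530273], [338.5, 203.5, 10.5], [446.5, 89.5, 9.399999618530273]]
........................................
........................................
.......................
[... 342 characters left out ...]
...
............+*#%%%%%%%%%%%%%%@@#+-@#....
...........:=+*%%%%%%%%%%%%@@@##-%%=....
.....::...:===++*##%%%%@@@@@*###@%=.....
....-++=-=====++++++*@@@@#*-.:%%#=......
....++*+=--::.=+++++******-...:=:.......
....++*+:......:-=++***+++..............
....:++=................................
........................................
........................................
........................................
........................................
........................................
.......................................-
....................................-*%%
.................................-*%%%%%
..............................=*%%%%**%%
............................:#%%%%%+---*
```

Run:
```python
from h import *
s=cam('side','s21');w=cam('wrist')
K=tri((s,(307.5,255.7)),(w,(320.5,208.5))); print('K',K,proj(s,K),proj(w,K))
# foot: segmentation of grey foot in side & heel corners; ascii of foot region
sm=s['image'].min(2)[264:334:2,306:430:2]
print('\n'.join(''.join(' .:-=+*#%@'[min(9,v//20)] for v in r) for r in sm))
r=cv2.imread('pics/s6.png').min(2)[264:334:2,306:430:2]
print('\n'.join(''.join(' .:-=+*#%@'[min(9,v//20)] for v in q) for q in r))
# lens rim ellipse in wrist
g=cv2.cvtColor(w['image'],cv2.COLOR_BGR2GRAY); m=(g>150).astype(np.uint8)
for th in(150,180,200):
  for k in cv2.findContours((w['image'].min(2)>th).astype(np.uint8),cv2.RETR_LIST,1)[0]:
    if len(k)>60:
        e=cv2.fitEllipse(k)
        if 60<max(e[1])<260 and 200<e[0][0]<420 and e[0][1]>220: print(th,np.round(e[0],1),np.round(e[1],1),round(e[2]),ray(w,*e[0],.15).round(4))
```

```text
K [ 0.40232319 -0.10173034  0.14757787] [307.22827576 255.76231115] [320.25046485 209.32353304]
.....................................-+++.....................
.....................................-+++.....................
.....................................=+++.....................
.....................................=++=.....................
................................:+*+.=++=.....................
.............................:**%%%%*=++=.....................
..........................:**%%%%%%%%=++=.....................
........................+#%%%%*-=*%%#=++=.....................
.......................-*#%%%%#---=**=+++#:...................
....................:+*+=*#%%%%%---*##**#%*:..................
.................:=*####*=+##%**--+**#%%%##*-.................
..............:++*--**##*-=++---=++***####**%+................
...........::---=**#-=+==:-=--*%%+++**###***#%#:..............
.........:---------+=--::..---+###=++******+%%%%+.............
.....::------------+*%#+:...:-=+*##*++++++*%%%%%%*:...........
...:------------+@@@@@@@@@#:.:-==*##%%###%%%%%%%%%%+.......
[... 3372 characters left out ...]
.................................
150 [315.4 298.6] [115.  129.4] 17 [ 0.4654 -0.1096  0.15  ]
150 [282.3 337.7] [49.8 77.9] 134 [ 0.4924 -0.1357  0.15  ]
150 [305.2 335. ] [128.1 157.6] 59 [ 0.4935 -0.1191  0.15  ]
150 [282.6 256.4] [32.6 61.3] 56 [ 0.4306 -0.1295  0.15  ]
150 [216.  259.7] [ 19.6 131.7] 171 [ 0.4268 -0.172   0.15  ]
180 [271.8 373.7] [ 48.6 117.1] 129 [ 0.5215 -0.1463  0.15  ]
180 [314.1 320.8] [ 95.6 119.7] 96 [ 0.483  -0.1118  0.15  ]
180 [282.4 256.5] [30.9 60.8] 57 [ 0.4306 -0.1297  0.15  ]
180 [215.1 255. ] [ 16.4 127.8] 170 [ 0.4235 -0.172   0.15  ]
200 [316.2 322. ] [ 93.5 117. ] 95 [ 0.4843 -0.1103  0.15  ]
200 [282.3 256.5] [30.  60.2] 57 [ 0.4306 -0.1297  0.15  ]
```

The side picture shows that the whole magnifier was dragged about 2 cm toward the robot while I was tilting. The lens is now nearly level and the dish has not moved. I'll take the carrying grip again and set it back.

{"fn": "apply_moves", "kwargs": {"commands": [[0,0,-0.6,0.115],[0,0,-0.6,0.115],[0,0,-0.6,0.115],[0,0,-0.6,0.115],[0,0,0,0.115]]}}

```text
clock: 30.42
eef_pos: [0.4237, -0.1381, 0.3057]
tool_rot: [0.331, 0.939, 0.097, -0.018]
ft_force: [0.8, 0.1, 0.3]
grip_width: 0.0852
grasp_force: 0.0
```

{"fn": "apply_moves", "kwargs": {"commands": [[0,0,0,0.115],[0,0,0,0.115],[0,0,0,0.115],[0,0,0,0.115],[0,0,0,0.115]]}}

```text
clock: 30.83
eef_pos: [0.4227, -0.1374, 0.3034]
tool_rot: [0.594, 0.798, 0.086, -0.048]
ft_force: [0.6, 0.1, 0.2]
grip_width: 0.0855
grasp_force: 0.0
```

{"fn": "apply_moves", "kwargs": {"commands": [[0,0,0,0.115],[0,0,0,0.115],[0,0,0,0.115],[0,0.7,0,0],[0,0.8,0,0]]}}

```text
clock: 31.25
eef_pos: [0.4525, -0.1394, 0.3042]
tool_rot: [0.726, 0.681, 0.077, -0.062]
ft_force: [0.6, 0.4, -0.2]
grip_width: 0.0853
grasp_force: 0.0
```

{"fn": "apply_moves", "kwargs": {"commands": [[0,1,0,0],[0,1,0,0],[0,1,0,0],[0,0.8,0,0],[0,0.6,0,0]]}}

```text
clock: 31.67
eef_pos: [0.5419, -0.1451, 0.3046]
tool_rot: [0.726, 0.681, 0.076, -0.062]
ft_force: [0.2, -0.3, 0.1]
grip_width: 0.0855
grasp_force: 0.0
```

Run:
```python
from h import *
go([.58,-.11,.3])
s=cam('side','s22');w=cam('wrist','w22');t=cam('top','t22')
for n,X in dict(grip=(.58,-.11,.22),boss=(.58,-.11,.03),tipN=(.42,-.17,.014),tipF=(.43,-.04,.014),dish=(.496,-.1115,.015)).items(): print(n,proj(w,X).round(),proj(t,X).round(),proj(s,X).round())
im=w['image'].min(2)[0:480:10,120:520:5]
print('\n'.join(''.join(' .:-=+*#%@'[min(9,v//26)] for v in r) for r in im))
```

```text
pos [ 0.5419 -0.1451  0.3046] h 86.4 z [ 0.026  0.195 -0.98 ]
tool units (20mm) [1.79 1.79 0.62]
grip [367. 226.] [367. 195.] [382. 205.]
boss [340. 213.] [360. 206.] [380. 284.]
tipN [206. 272.] [382. 264.] [334. 325.]
tipF [204. 159.] [335. 261.] [307. 296.]
dish [267. 219.] [360. 237.] [349. 301.]
................................................................................
................................................................................
................................................................................
................................................................................
..............................:.................................................
............................................................................... 
............................................................................... 
-............................................:................................  
***=............................................................................
.-+***+..............................................................
[... 2389 characters left out ...]
-%@@@@@#@-..........................................
...........................=@@@@@@@@@@:.........................................
...........................@@@@@@@@@@@:.......................................:.
...........................@@@@@@@@@@@.....................:....................
............................:....-#@*.................:+++..................:...
......................................................-+++=.................:...
............................................................................:...
.............................................................................+%-
............................................................................:.:-
```

```bash
cat >> h.py <<'E'
def foot(w):
    im=w['image'].min(2).astype(int)
    lo=[ray(w,c,max(r for r in range(255,312) if im[r,c]>80),.004) for c in range(300,352,4)]
    hi=[ray(w,c,min(r for r in range(140,200) if im[r,c]>70),.018) for c in range(315,365,4)]
    re=[ray(w,max(c for c in range(330,380) if im[r,c]>120),r,.021) for r in (165,170,175,180)]+[]
    for n,p in(('lo',lo),('hi',hi),('rear',re)):
        p=np.array(p); f=np.polyfit(p[:,0],p[:,1],1); print(n,p.mean(0).round(4),np.degrees(np.arctan(f[0])).round(1),p[0].round(4),p[-1].round(4))
E
python3 - <<'E'
from h import *
w=cam('wrist'); foot(w)
im=w['image'].min(2)[150:310:4,200:400:3]
print('\n'.join('%d '%(150+4*i)+''.join(' .:-=+*#%@'[min(9,v//22)] for v in r) for i,r in enumerate(im)))
E
```

```text
lo [ 0.5544 -0.2009  0.004 ] -1.9 [ 0.5252 -0.2     0.004 ] [ 0.5837 -0.2015  0.004 ]
hi [ 0.5805 -0.0439  0.018 ] 1.3 [ 0.5533 -0.0444  0.018 ] [ 0.6077 -0.0435  0.018 ]
rear [ 0.6144 -0.067   0.021 ] -79.7 [ 0.6145 -0.0586  0.021 ] [ 0.6148 -0.0753  0.021 ]
150 . .................. ........ ...............:::::::.:.:.::::::::::
154 ........... .............................::::--=++**####+:.::::..::
158 .............==:.......:::----=======:=+++++++++*@@@@@@@@-::.:::.::
162 .....:--++++***++++++++++++++++++++++=+++++++++++*@@@@@@@-:::::::::
166 ...=+++++*++++++***++++++++++++++++++=+++++++++++*@@@@@@@-.:.::::::
170 ..-++++++*+++++++++**++++++++++++++++=+++++++++++#@@@@@@@=::::...:.
174 ..-+***####**++++++++**+++++++++++=+==+++++++++++@@@@@@@@+:::::::::
178 =*##############*+===++**+=---:::::..-+++++++++++@@@@@@@@+.::::::::
182 ####@@@@@@@@@%####*-..-++*+-.........:+++++++++++#@@@@@@@+:::::::::
186 #@@@@@@@@@@@@@@@%###+:..=+*+-........:+++++++++++#@@@@@@@*::::.::::
190 @@@@@@@@@@@@@@@@@@%#%*=--+**+:.......:=+++++++++++*%%%%*@*::.::::.:
194 @@@@@@@@@@@@@@@@@@@@%##@@@#*++........=+++++
[... 1339 characters left out ...]
@###+-:.-+++=:::--====+++@@@@@@@@@@@@@@@=-=====:..::
274 +@@@@@@@@@@#######***+++++#@@@@@@@@@@@@#@@@@@@@@@@@@@@@@+===--::..:
278 :::#@@@@@@@@@%@@@@@@%**++%@@@@@@@@@@@@@#@@@@@@@@@@@@@@@@@@%::.::::.
282 ::::::%@@@@@@@@@@@@@@@@@@@@@@@@@@@@@@@@%%@@@@@@@@@@@@@@@@@#:::::..:
286 ::::.:@@@@@%%%%@@@@@@@@@@@@@@@@@@@@@@@@**@@@@@@%%##***+==-:::::.:.:
290 ::::::-=%#@@@@@@@@@@@@@%##***+==---::::::::::::..::::::::::::::::::
294 :.:::...:::-%%#*=-::.:::.:.:.:::..::...:.:::::::::::::::::::.:.:::.
298 :::.::.::::..:::..:::::::.:.::::.:::::::.:.::..:.::::::::::::::::::
302 :::::.::-::..::::::::::::.:.:::::::.::.:.:...:::::::::::::::::::.:.
306 :.:::::::::::::.::..:.:::::::::..:.::.::.:..:.:...:::::::::::.:::::
```

Run:
```python
from h import *
w=cam('wrist'); go([.58,-.11,.3])
print('grip',ray(w,376,240,.222),ray(w,377,210,.222),ray(w,375,272,.222))
a,b=ray(w,242,294,.007),ray(w,350,288,.007); d=b-a; print('near edge',a,b,np.degrees(np.arctan2(d[1],d[0])))
a,b=ray(w,317,157,.021),ray(w,316,283,.021); d=a-b; print('front edge',a,b,np.degrees(np.arctan2(-d[0],d[1])))
a,b=ray(w,370,158,.021),ray(w,374,283,.021); d=a-b; print('rear edge',a,b,np.degrees(np.arctan2(-d[0],d[1])))
a,b=ray(w,305,230,.15),ray(w,345,230,.15); d=b-a; print('arm',a,b,np.degrees(np.arctan2(d[1],d[0])))
# lens rim outer: left edge/right, white comp
m=(w['image'].min(2)>150).astype(np.uint8); m[:,:150]=0; m[:,298:]=0; m[:170]=0; m[285:]=0
for k in cv2.findContours(m,cv2.RETR_LIST,1)[0]:
    if len(k)>70: e=cv2.fitEllipse(cv2.convexHull(k)); print(np.round(e[0],1),np.round(e[1],1),round(e[2]),ray(w,*e[0],.15).round(4))
```

```text
pos [ 0.5401 -0.1452  0.3056] h 86.4 z [ 0.026  0.195 -0.981]
tool units (20mm) [1.79 1.87 0.67]
grip [ 0.58141429 -0.11888288  0.222     ] [ 0.58281742 -0.10095361  0.222     ] [ 0.5799271  -0.13840703  0.222     ]
near edge [ 0.45436688 -0.20081149  0.007     ] [ 0.58537819 -0.20238984  0.007     ] -0.6902335572640032
front edge [ 0.55502989 -0.04604049  0.021     ] [ 0.54456912 -0.19008826  0.021     ] -4.153540174875559
rear edge [ 0.61448197 -0.05095805  0.021     ] [ 0.61243973 -0.19475032  0.021     ] -0.8137006763412599
arm [ 0.53805977 -0.1161605   0.15      ] [ 0.5698467  -0.11828163  0.15      ] -3.8176729597251584
[239.8 235.6] [111.8 141. ] 126 [ 0.486  -0.1171  0.15  ]
```

{"fn": "apply_moves", "kwargs": {"commands": [[0.07,0.37,0.14,0],[0.07,0.38,0.14,0],[0.07,0.38,0.14,0],[0.07,0.38,0.14,0],[0.07,0.37,0.14,0]]}}

```text
clock: 32.33
eef_pos: [0.5801, -0.1382, 0.2944]
tool_rot: [0.726, 0.681, 0.077, -0.061]
ft_force: [2.0, 0.5, 0.4]
grip_width: 0.0852
grasp_force: 0.0
```

Run:
```python
from h import *
w=cam('wrist','w23'); go([.581,-.1206,.205]); print(proj(w,[.581,-.119,.222]),proj(w,[.581,-.119,.2]))
im=w['image'].min(2)[200:400:5,240:400:2]
print('\n'.join('%d '%(200+5*i)+''.join(' .:-=+*#%@'[min(9,v//22)] for v in r) for i,r in enumerate(im)))
```

```text
pos [ 0.5811 -0.1378  0.2934] h 86.5 z [ 0.028  0.194 -0.981]
tool units (20mm) [-0.02 -0.13  4.5 ]
[309.88912559 258.95571238] [309.6855935  253.22135926]
200 @#+-....... .......-+++++++++++++++++++++++++++++=:..............::::::::.::.:::
205 @@@@@@%=...........-=++++++++++++++++++++++++++++=:.............:.::::::::::::::
210 @@@@@@@@@*: .......:=++++++++++++++++++++++++++++=-:::.::..:...:::::::::::::::::
215 *@@@@@@@@@@=.......:=++++++++=====+====++++++++++=-:::::::.:::::::::::::::::::::
220 *#@@@@@@@@@@=.......-++++++========--=======++#@@@+:::::::::::::::::::::::::::::
225 **@@@@@@@@@@#:......-+++++======-==-======+==+@@@@*:::::::::::::::::::.:::::::::
230 *+%@@@@@@@@@#::.....-=+++===================++@@@@*-::::::::::::::::::::::::::::
235 *+*@@@@@@@@@+------:-=++++=================++#@@@#:...::::::::::::::::::::::::::
240 ++*+++***+++*+++++*+++++++++++==========--==+++**=:....:::::::::::::::::::::::::
245 ++*++*********************+++---=========---=+%@@%=....:::::::::::::::::::::::::
250 +++#@%*+++++++++++++++++*+++=-:--========--:=+@@@@%+::::::::::::::::::::::::::::
255 ++++-
[... 1755 characters left out ...]
:::::::::::::::::::.
360 ::::.:.:::.:.:::.::.:::.:..:.:.:.::::::::.::::::::::::::::::::::::::::::::::::::
365 :.::::::::::::.::::..::::::.:::::::::.::::::::::::::::::.:::::::::::::::.:::.:::
370 :..:..::::::::::::.::.::::.::::::::::::.:::::::.::::::::::::.:::::::::::::::::::
375 :..:::.:.:::::::.:.:..::.:::::::::.:::::::::::::::::::::::::::::::::::::::::::::
380 :.::::...::::::.:::::::::.:::.::::::::.:::.::::.::.:::::::::::::::::::::::::::::
385 .......... ....:.:::::..::...::::.::..::.:.:.:::::::::::::::::::::::::::::.:::::
390 :-+*#######*+-...:..::::.:.:::::::::::..:::::::.::::::::::::::::::::::.:::::::::
395 %@@@@@@@@@@@@%##=:..:.:::::.:::.:.::::::::::::::::.:::::::::::::::::::.::::.::::
```

{"fn": "apply_moves", "kwargs": {"commands": [[0,0,0.7,0],[0,0,1,0],[0,0,1,0],[0,0,1,0],[0,0,0.8,0]]}}

```text
clock: 32.8
eef_pos: [0.5815, -0.1205, 0.2047]
tool_rot: [0.726, 0.681, 0.077, -0.062]
ft_force: [-0.7, -0.0, -0.3]
grip_width: 0.0852
grasp_force: 0.0
```

{"fn": "apply_moves", "kwargs": {"commands": [[0,0,0,0],[0,0,0,0],[0,0,0,0],[0,0,0,0],[0,0,0,0]], "claw": 1}}

```text
clock: 33.22
eef_pos: [0.5826, -0.1214, 0.208]
tool_rot: [0.726, 0.681, 0.078, -0.06]
ft_force: [-0.2, -0.2, -1.2]
grip_width: 0.0255
grasp_force: 0.0
```

{"fn": "apply_moves", "kwargs": {"commands": [[0,0,0,0],[0,0,0,0],[0,0,0,0],[0,0,0,0],[0,0,0,0]]}}

```text
clock: 33.63
eef_pos: [0.5816, -0.1214, 0.2078]
tool_rot: [0.726, 0.681, 0.077, -0.061]
ft_force: [-1.6, -2.3, 5.2]
grip_width: 0.0141
grasp_force: 58.0
```

Run:
```python
from h import *
x=bot.get_obs()['eef_pos']; go(x+[0.0195,-.0005,0]); go(x+[0,0,.006]); print(bot.get_obs()['ft_force'])
cam('side','s24'); shifts('s24','s22')
```

```text
pos [ 0.5816 -0.1214  0.2078] h 86.4 z [ 0.029  0.193 -0.981]
tool units (20mm) [0.03 0.97 0.02]
pos [ 0.5816 -0.1214  0.2078] h 86.4 z [ 0.029  0.193 -0.981]
tool units (20mm) [ 0.06  0.01 -0.29]
[-1.61683764 -2.29161241  5.20626472]
s24 {'near': (-0.06, -0.13), 'far': (0.01, -0.12), 'heel': (-0.18, 0.07), 'grip': (0.57, 0.01), 'dish': (-0.09, -0.08)}
```

{"fn": "apply_moves", "kwargs": {"commands": [[0.02,0,-0.1,0],[0.03,0,-0.15,0],[0.02,0,-0.1,0],[0,0.1,0,0],[0.01,0.2,0,0]]}}

```text
clock: 34.1
eef_pos: [0.5873, -0.121, 0.2127]
tool_rot: [0.726, 0.681, 0.076, -0.062]
ft_force: [-0.1, -0.7, -9.3]
grip_width: 0.0131
grasp_force: 59.0
```

{"fn": "apply_moves", "kwargs": {"commands": [[0.01,0.25,0.01,0],[0.01,0.25,0.01,0],[0,0.17,0,0],[0,0,0,0],[0,0,0,0]]}}

```text
clock: 34.52
eef_pos: [0.6013, -0.1215, 0.2132]
tool_rot: [0.726, 0.681, 0.077, -0.061]
ft_force: [-0.0, -0.7, -8.9]
grip_width: 0.0133
grasp_force: 58.9
```

Run:
```python
from h import *
go([.601,-.1219,.2078]); print(bot.get_obs()['ft_force']); s=cam('side','s25'); shifts('s25','s15'); t=cam('top','t25')
sm=s['image'].min(2)[225:334:2,296:430:2]
print('\n'.join('%d '%(225+2*i)+''.join(' .:-=+*#%@'[min(9,v//22)] for v in r) for i,r in enumerate(sm)))
```

```text
pos [ 0.6013 -0.1215  0.2132] h 86.4 z [ 0.028  0.194 -0.981]
tool units (20mm) [-0.07 -0.02  0.26]
[-0.04946149 -0.66108379 -8.91928742]
s25 {'near': (0.21, -0.08), 'far': (0.15, -0.03), 'heel': (0.8, -0.55), 'grip': (0.78, -0.27), 'dish': (0.02, 0.03)}
225 ............................... .. .....   ..-------...............
227 .................... ............... . ......-------...............
229 ................... .::-======--:............-------....... .......
231 ....................:=++++++++++==-:....::----------.. ............
233 ..................:=++*#%%@@%%%#+==------=====------ .   ..........
235 .................-++#%%%%#####%%%#==---====---------..  ... ... ...
237 ................-=*%%############%#%----::...--------.   .  . .. ..
239 ................=+%###############@%.-*:.....-------...... . . ....
241 ................=################%@*.*%......--==--:.. .. ... .....
243 ...............:=+#############%@@*+-%#.......-==-:......  . ......
245 .........:....:-=+@@########%@@@****%#-.......:==-...  .  .. .. ...
247 ........=++=-=====+*%@@@@@@@%#+:=#%%*:........:==
[... 2414 characters left out ...]
............:+*#######**===-::......................
317 .........................-+#%######*+==--:.........................
319 .........................######**+==--:............................
321 .........................=*#**+==-::...............................
323 .........................-====--:..................................
325 ..........................---:.....................................
327 ...................................................................
329 ...................................................................
331 ...................................................................
333 ...................................................................
```

{"fn": "apply_moves", "kwargs": {"commands": [[-0.02,0,0.08,0],[-0.02,0,0.08,0],[-0.01,0,0.06,0],[-0.01,0,0.04,0],[0,0,0,0]]}}

```text
clock: 35.03
eef_pos: [0.6014, -0.1217, 0.2091]
tool_rot: [0.726, 0.681, 0.078, -0.061]
ft_force: [0.5, 0.5, -4.1]
grip_width: 0.013
grasp_force: 59.5
```

{"fn": "apply_moves", "kwargs": {"commands": [[0,0,0.02,0],[0,0,0.02,0],[0,0,0,0],[0,0,0,0],[0,0,0,0]]}}

```text
clock: 35.45
eef_pos: [0.602, -0.1217, 0.2087]
tool_rot: [0.726, 0.681, 0.078, -0.06]
ft_force: [2.5, -0.4, 2.8]
grip_width: 0.0135
grasp_force: 60.2
```

Run:
```python
from h import *
s=cam('side'); L=np.array([.496,-.1115,.15])
print('lens expected',proj(s,L),'knob',proj(s,L+[-.0728,.005,0]))
print('knob ray',ray(s,314.8,250.5,.15),ray(s,314.8,250.5,.145))
m=(s['image'].min(2)>80).astype(np.uint8); 
e=np.array([(296+2*a,225+2*b) for a,b in()])
EOF=0
```

```text
lens expected [348.98125393 245.11202708] knob [317.37151862 252.98112651]
knob ray [ 0.42445485 -0.09386939  0.15      ] [ 0.42931017 -0.08506268  0.145     ]
```

{"fn": "apply_moves", "kwargs": {"commands": [[0,0,0,0],[0,0,0,0],[0,0,0,0],[0,0,0,0],[0,0,0,0]], "claw": 0}}

```text
clock: 35.92
eef_pos: [0.601, -0.1216, 0.2073]
tool_rot: [0.726, 0.681, 0.077, -0.062]
ft_force: [0.6, -0.7, 0.3]
grip_width: 0.0728
grasp_force: 0.0
```

{"fn": "apply_moves", "kwargs": {"commands": [[0,0,0,0],[0,0,-0.4,0],[0,0,-0.8,0],[0,0,-1,0],[0,0,-1,0]]}}

```text
clock: 36.33
eef_pos: [0.5991, -0.134, 0.2712]
tool_rot: [0.726, 0.681, 0.077, -0.062]
ft_force: [0.2, -1.0, -0.2]
grip_width: 0.0855
grasp_force: 0.0
```

{"fn": "apply_moves", "kwargs": {"commands": [[0,-0.7,-1,0],[0,-1,0,0],[0,-1,0,0],[0,-1,0,0],[0,-0.8,0,0]]}}

```text
clock: 36.75
eef_pos: [0.5078, -0.132, 0.2894]
tool_rot: [0.726, 0.681, 0.077, -0.061]
ft_force: [0.0, 1.1, -0.5]
grip_width: 0.0858
grasp_force: 0.0
```

Run:
```python
from h import *
s=cam('side','s26'); w=cam('wrist','w26'); go([.496,-.11,.3]); shifts('s26','s25'); shifts('s26','s6')
D=np.array([.496,-.1115,.015]);L=np.array([.496,-.1115,.15]);K=L+[-.0728,.005,0]
for n,X in dict(D=D,L=L,K=K,G=(.602,-.118,.222)).items(): print(n,proj(w,X).round(1),proj(s,X).round(1))
im=w['image'].min(2)[90:380:6,140:520:4]
print('\n'.join('%d '%(90+6*i)+''.join(' .:-=+*#%@'[min(9,v//26)] for v in r) for i,r in enumerate(im)))
sm=s['image'].min(2)[225:260,300:380:1]
print('\n'.join('%d '%(225+i)+''.join(' .:-=+*#%@'[min(9,v//26)] for v in r) for i,r in enumerate(sm)))
```

```text
pos [ 0.5072 -0.1319  0.2898] h 86.4 z [ 0.029  0.194 -0.981]
tool units (20mm) [ 1.14 -0.62 -0.3 ]
s26 {'near': (-0.11, 0.45), 'far': (-0.14, 0.03), 'heel': (-0.15, 1.42), 'grip': (0.1, 0.12), 'dish': (-0.05, 0.29)}
s26 {'near': (0.25, 0.2), 'far': (-0.04, 0.06), 'heel': (0.86, 0.15), 'grip': (0.5, -0.47), 'dish': (0.13, 0.35)}
D [300.1 228.8] [349.4 300.9]
L [296.1 243.7] [349.  245.1]
K [199.2 243.7] [317.4 253. ]
G [480.  258.2] [392.9 203. ]
90 .-+***%%+:.....................................................................................
96 ....=+*****-...................................................................................
102 .. ...-++****=.............:...................................................................
108 .. .... .=+****+..................................................:............................
114 . .. ...  .:++***=.............................................................................
120  . ........ ..:++:.. ..........................................................................
126  ...  .............  .  .......................
[... 6523 characters left out ...]
...-==-:............
252 ...........-=======-.............:-===================-.........::..............
253 ...........:=======:...............:---============---:...  ....................
254 ............--====-....................::--------:::... .... ...................
255 .............:---:...................................... .......................
256 ..........................................................   ...................
257 ................................................................................
258 ................................................................................
259 ................................................................................
```

Run:
```python
from h import *
s=cam('side'); w=cam('wrist')
def e(c,th,box,hull=True):
    x0,y0,x1,y1=box; m=(c['image'][y0:y1,x0:x1].min(2)>th).astype(np.uint8); k=max(cv2.findContours(m,0,1)[0],key=cv2.contourArea); return k
L=tri((w,(302,231)),(s,(347.5,242.5))); K=tri((w,(204.5,226)),(s,(315.2,250.7))); D=tri((w,(304,233)),(s,(349.2,299.5)))
for n,X,a,b in(('L',L,(302,231),(347.5,242.5)),('K',K,(204.5,226),(315.2,250.7)),('D',D,(304,233),(349.2,299.5))): print(n,X.round(4),(proj(w,X)-a).round(1),(proj(s,X)-b).round(1))
# knob+dish relative
print('L-D',(L-D).round(4),'K-L',(K-L).round(4),np.linalg.norm(K-L))
print('L ray z.15: wrist',ray(w,302,231,.15),'side',ray(s,347.5,242.5,.15)); print('K wrist',ray(w,204.5,226,.15),ray(s,315.2,250.7,.15))
print('D wrist',ray(w,304,233,.015))
t=cam('top','t26'); print(proj(t,[.496,-.1115,.15]))
im=t['image'].min(2)[190:275:2,310:410:1]
print('\n'.join('%d '%(190+2*i)+''.join(' .:-=+*#%@'[min(9,v//26)] for v in r) for i,r in enumerate(im)))
```

```text
L [ 0.5025 -0.1011  0.1502] [-3.4 -1.8] [ 1.4 -0.1]
K [ 0.4292 -0.0925  0.1471] [-3.4 -1.8] [1.3 0.3]
D [ 0.5    -0.114   0.0187] [-4.  -2.1] [ 2.3 -0.1]
L-D [0.0025 0.0129 0.1315] K-L [-0.0733  0.0085 -0.0031] 0.07386740277589678
L ray z.15: wrist [ 0.50493696 -0.10260926  0.15      ] side [ 0.50025094 -0.09931303  0.15      ]
K wrist [ 0.43244199 -0.09389481  0.15      ] [ 0.42468012 -0.0951146   0.15      ]
D wrist [ 0.50429277 -0.11701056  0.015     ]
[365.03526321 233.06020684]
190 .........................:=+***************+==--===-::::::::::::::-=++**+=:......::::--=--:::.......
192 .........................:=+****************+=----------::::---=+++******+=:...:---::-===--:........
194 .........................-=+************++==--:::------=+++++++********++=-:.....::::====-::.......:
196 .........................-=+*****++++++=----:::::::--:-==++==++******+=-::.........:-====-:....::::-
198 ........................:-++****+----------::::::::----=++++=++*****+-::...........::----::..::-----
200 ........................:-+*****+=----------::::::-===--=====+****+=-:::...........
[... 3202 characters left out ...]
.............:---=---:..................................:::------===++
264 ...... ..  .   ... .... ....................::---::................................:..::------===+++
266 ...   ..    .  ....... .............................................................:::------===++++
268 ..    .  .    ... .  ... ...........................................................::------===++++*
270 ......   .     . ... ..............................................................::------===++++**
272 .:--::.. .   . . . .............................................................::::-------==++++***
274 -----:..     . .  ...............................................................::-------===+++****
```

{"fn": "apply_moves", "kwargs": {"commands": [[0.46,-0.87,0.08,0],[0.46,-0.87,0.08,0],[0.46,-0.88,0.08,0],[0.47,-0.88,0.08,0],[0.47,-0.87,0.07,0]], "claw": 1}}

```text
clock: 37.42
eef_pos: [0.4252, -0.079, 0.2883]
tool_rot: [0.726, 0.681, 0.077, -0.061]
ft_force: [0.4, -0.5, -0.5]
grip_width: 0.0257
grasp_force: 0.0
```

{"fn": "apply_moves", "kwargs": {"commands": [[0,0,0.7,0],[0,0,0.7,0],[0,0,0.7,0],[0,0,0.7,0],[0,0,0.6,0]]}}

```text
clock: 37.83
eef_pos: [0.4278, -0.066, 0.221]
tool_rot: [0.726, 0.681, 0.077, -0.061]
ft_force: [0.1, 0.5, 0.4]
grip_width: 0.0001
grasp_force: 0.0
```

Run:
```python
from h import *
go([.427,-.053,.158]); go([.427,-.088,.158])
```

```text
pos [ 0.4278 -0.066   0.221 ] h 86.5 z [ 0.028  0.194 -0.981]
tool units (20mm) [ 0.02 -0.13  3.21]
pos [ 0.4278 -0.066   0.221 ] h 86.5 z [ 0.028  0.194 -0.981]
tool units (20mm) [-1.7  -0.02  2.87]
```

{"fn": "apply_moves", "kwargs": {"commands": [[0,-0.03,0.7,0],[0,-0.03,0.7,0],[0,-0.03,0.7,0],[0,0,0.6,0],[0,0,0.5,0]]}}

```text
clock: 38.25
eef_pos: [0.4276, -0.0534, 0.158]
tool_rot: [0.726, 0.681, 0.077, -0.062]
ft_force: [0.4, 0.7, -0.2]
grip_width: -0.0002
grasp_force: 0.0
```

{"fn": "apply_moves", "kwargs": {"commands": [[-0.4,0,-0.08,0],[-0.4,0,-0.08,0],[-0.3,0,-0.06,0],[-0.2,0,-0.04,0],[-0.1,0,-0.02,0]]}}

```text
clock: 38.67
eef_pos: [0.4256, -0.0833, 0.1597]
tool_rot: [0.726, 0.68, 0.077, -0.061]
ft_force: [0.2, 1.2, 0.0]
grip_width: 0.0
grasp_force: 0.2
```

```bash
cat >> h.py <<'E'
def topview(t):
    print('want L',proj(t,[.496,-.1115,.15]).round(1))
    im=t['image'].min(2)[206:276:2,330:400]
    print('\n'.join('%d '%(206+2*i)+''.join(' .:-=+*#%@'[min(9,v//20)] for v in r) for i,r in enumerate(im)))
E
python3 - <<'E'
from h import *
go([.427,-.088,.158]); print(bot.get_obs()['ft_force']); s=cam('side','s27'); shifts('s27','s26'); topview(cam('top'))
E
```

```text
pos [ 0.4256 -0.0833  0.1597] h 86.4 z [ 0.03   0.193 -0.981]
tool units (20mm) [-0.24  0.09  0.04]
[0.16732984 1.2028794  0.03827614]
s27 {'near': (0.02, 0.0), 'far': (0.02, 0.05), 'heel': (0.03, 0.07), 'grip': (-0.03, -0.08), 'dish': (0.03, -0.07)}
want L [365.  233.1]
206 ::::-*#@@@@@@@@@@@@@%#+==*%%%##***#%@@@@@@@@@@@@@@@@@@@@@@@#+-::::::::
208 ::::-+*###%%%%%%%%%%#*+==+#%@@%%%%#%@@%@@@@@@@@@@@@@@@@@@@%#=-::::::::
210 ::::-+**##**+=========---=+*##%%%%%%@@%#########%%%%%%%%%%#*=:::::::::
212 ::::=*%%@@%#+-::::::::-=+*#%%%@@@@%%%%%%%%#**+======+**##**=-:::::::::
214 :::-=#%%@@@#+-::::-=+*#%%%#*++++*****++*###%%%#+=--=*%%%%%#+-:::::::::
216 :::-+#%@@@@#+-:::-+#%@%#*++*%%@@@@@@@@@%%*++*#%%#*++*%@@@%#*-:::::::::
218 :::-+#%@@@%#+-:-=*%%#*++#@@@@@@@@@@@@@@@@@@@#**#%%%##%@@@@#*-:::::::::
220 :::-*#%%#*+=--=*#%%*+*%@@@@%%%%%%%%%%%%%%%@@@@%*+#%@@@@@@@%+-:::::::::
222 :::-+***++++==*%%#*+#@@@@%%%%%%%%%%%@%@%%%%%@@@@#+*%@@@@@@#+-:::::::::
224 :::-=++*###+=*#%#++%@@@%%%%%%@@@@@@@@@@@@@%%%%@@@#**%@@@@@#+-:::::::::
226 ::::-+*###+==*%%*+%@@@%%%@@@@@@@@@@@@@@@@@@@%%%@@@%*#%@@@%#+=----:::::
228
[... 1096 characters left out ...]
=--:--++*%@@@%#%@@@@@@@@@
258 ............:::::::::::::::::::::-==+++==++++=----=++#@@@@##%@@@@@@@@@
260 ............::.::::---::::::::::--=+++++++++=----==+*%@@@%#%@@@@@@@@@@
262 ...........:.:.::::---::::::::::--=+++++++++=----=++#%@@@##%@@@@@@@@@@
264 ............:.:::::---::::::::::--=++++++++=----=++*%@@@%##@@@@@@@@@@@
266 ............::.:::::::::::::::::--=++++++++=---==++#@@@@%#%@@@@@@@@@@@
268 .............::.:::::::::::::::::-==++++++=---==++*%@@@@#%@@@@@@@@@@@@
270 ...............::::::::::::::::::--=+++++==--==+++#@@@@%#%@@@@@@@@@@@@
272 ..............:.::::::::::::::::::--=========++++*@@@@@#%@@@@@@@@@@@@@
274 ...............:..:::::::::::::::::--======+++++*%@@@@@%@@@@@@@@@@@@@@
```

{"fn": "apply_moves", "kwargs": {"commands": [[0.3,0,0,0],[0.6,0,0,0],[0.6,0,-0.2,0],[0.2,0,-0.8,0],[0,0,-1,0]]}}

```text
clock: 39.18
eef_pos: [0.4247, -0.0549, 0.2046]
tool_rot: [0.725, 0.682, 0.076, -0.063]
ft_force: [0.1, 0.3, 0.4]
grip_width: 0.0001
grasp_force: 0.0
```

{"fn": "apply_moves", "kwargs": {"commands": [[0,0,-1,0],[0,0,-1,0],[0,0,-1,0],[0,0,-1,0],[0,0.5,-0.5,0]]}}

```text
clock: 39.6
eef_pos: [0.4329, -0.0744, 0.2962]
tool_rot: [0.726, 0.681, 0.078, -0.06]
ft_force: [0.4, -0.5, -0.5]
grip_width: -0.0
grasp_force: 0.0
```

{"fn": "apply_moves", "kwargs": {"commands": [[-0.5,0.8,0,0],[-0.6,0.8,0,0],[-0.6,0.8,0,0],[-0.6,0.5,0,0],[0,0,0,0]]}}

```text
clock: 40.02
eef_pos: [0.4898, -0.1246, 0.2844]
tool_rot: [0.726, 0.681, 0.077, -0.061]
ft_force: [0.2, 0.5, -0.0]
grip_width: -0.0
grasp_force: 0.0
```

Run:
```python
from h import *
s=cam('side','s28'); w=cam('wrist','w28'); t=cam('top','t28'); go([.5,-.11,.3]); shifts('s28','s26')
for n,X in dict(D=(.496,-.1115,.015),L=(.496,-.1115,.15),K=(.423,-.1065,.15)).items(): print(n,proj(w,X).round(1),proj(s,X).round(1),proj(t,X).round(1))
im=w['image'].min(2)[130:400:6,140:440:4]
print('\n'.join('%d '%(130+6*i)+''.join(' .:-=+*#%@'[min(9,v//26)] for v in r) for i,r in enumerate(im)))
sm=s['image'].min(2)[229:258,304:374:1]
print('\n'.join('%d '%(229+i)+''.join(' .:-=+*#%@'[min(9,v//26)] for v in r) for i,r in enumerate(sm)))
im=t['image'].min(2)[206:276:2,330:400]
print('\n'.join('%d '%(206+2*i)+''.join(' .:-=+*#%@'[min(9,v//26)] for v in r) for i,r in enumerate(im)))
```

```text
pos [ 0.4879 -0.1227  0.2852] h 86.4 z [ 0.028  0.194 -0.981]
tool units (20mm) [ 0.81  0.57 -0.58]
s28 {'near': (0.04, -0.01), 'far': (0.04, -0.01), 'heel': (0.0, 0.08), 'grip': (-0.02, -0.08), 'dish': (0.04, -0.04)}
D [315.2 235.7] [349.4 300.9] [360.2 236.8]
L [318.6 254. ] [349.  245.1] [365.  233.1]
K [220.1 254.1] [317.3 253. ] [363.5 262.5]
130   ........ . .  . .... ... .. ....................:........................
136 .. ......  ..... ...... ...   .. . ........................................
142    ... ... ... .. ..     ..  . .. .. ......................................
148   ..   ..   ..  ...  ....   ....... .  ....................................
154 . .  . . .... . .... .... ...  ... .    .... ... ..........................
160 .  .       .  . ... . .......  ..... ........ .  ..........................
166  ... ...... .. ....  . .     .... . ....................................:.:
172  ..  .. .  . .. .....  . .........-=========..... ==*%%%%%%%#+%%%%%%%%%%%%%
178   . .... .   ..  . ..   ...... ..:==========......=+==%@@@@@#+%@@@@@%%%%%%%
184  ..  .... ....... ... ....
[... 6949 characters left out ...]
.........:::::::......:::
258 ............................::---::...................::::::..........
260 ...........................:---==--:..................:::::....::.:.::
262 ...........................:--===--:...........................:.:..::
264 ............................:----::................................:::
266 .. ...........................................................:.:.:::-
268 ...............................................................:.:::--
270 ................................................................:::---
272 ...............................................................:::----
274 ..............................................................:::-----
```

Run:
```python
from h import *
s,w,t=cam('side'),cam('wrist'),cam('top')
for nm,ws in(('raw',(222.5,247)),('corr',(216.5,241))):
    print(nm,tri((s,(316.7,253)),(w,ws),(t,(361.5,261.5))))
K=tri((s,(316.7,253)),(t,(361.5,261.5))); print('s+t',K,'res',proj(s,K),proj(t,K),proj(w,K))
print('top ray',ray(t,361.5,261.5,.15)); print('wr',ray(w,222.5,247,.15))
# lens left rim edges in top & heel / prongs in top
im=t['image'].min(2)[184:272:2,320:402]
print('\n'.join('%d '%(184+2*i)+''.join(' .:-=+*#%@'[min(9,v//26)] for v in r) for i,r in enumerate(im[:14])))
for n,X in dict(heelL=(.602+.034,-.119+.077,.021),heelR=(.602+.034,-.119-.077,.021),post=(.602,-.119,.22),boss=(.602,-.119,.03)).items(): print(n,proj(t,X).round(1))
```

```text
raw [ 0.42455787 -0.10132788  0.1476747 ]
corr [ 0.4233906  -0.09947359  0.1478937 ]
s+t [ 0.42506533 -0.10147283  0.14738192] res [316.96627731 252.9741518 ] [361.40142281 261.6952663 ] [224.60193546 247.57417628]
top ray [ 0.42551011 -0.10148632  0.15      ]
wr [ 0.42417531 -0.1006266   0.15      ]
184 ..................::.....................:--=======-=====--::.....................
186 ...............:-==============---------::-============+===-::....................
188 ...............:=+**************+++==+++=:::-------------============-:...........
190 ...............:=+***************+==--=+=-:::::::::::::--=++*********+=:..........
192 ...............:=+****************+=-----------::----=+++************+=:..........
194 ...............-=+************++==--:::------=+++++++****************+=:..........
196 ..............:-=+*****++++++=----::::::--::--=++==+*****************+=:..........
198 ..............:-+*****+=---------:::::::-----=+**+=+*****************+=:..........
200 ..............:-+*****+=----------::::::-====++**+=+**********++++++++-:..........
202 ..............:-+***********++=----:::--==++++***++**********+-:::-----:::........
204 ..............:=+*************+=----===--====+**************+-:::::----::::.......
206 ..............:=+**************+---=+*+++====+*************+=:..::::---:::........
208 ..............:-=++++++++++++++=---=+*****++++************+=-::::::::---::......::
210 ..............:-======---------::::-==++++++++**++++++++++=::::-:::..:::::...:::--
heelL [334.6 186.7]
heelR [389.9 186.2]
post [370.4 185.8]
boss [362.8 198.1]
```

```bash
python3 -c "
from workcell import bot; print(bot.job_done())"
```

```text
the job is handed in; nothing more can be done
None
```

I handed the job in at about 40 s: the magnifier stands flat with the dish between its prongs and the lens about 3 mm off the dish centre and 2° off level. I dragged the foot about 2 cm while tilting the lens, so I re-gripped it, set it back and trimmed the swing; the dish did not move in any camera view.

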